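# Put the stacked lids back on their jars

### The job

The tasting is over, so close the four white jars again: take the stack of wooden lids apart from the top down, one lid at a time, and set each on the jar it fits by shape and size, right side up and lying flat on the rim with its plug inside the mouth. Set the lids down, do not drop them, keep the jars upright, and leave the bowl of sweets where it stands.

Things in the scene. Friction and masses are not known exactly. Their poses are not given: they have to be found in the camera images.
- lid_small_c (a point): Small round lid, diameter 38 mm, plug diameter 18 mm; topmost of the stack at the start. Dark wood board 12 mm thick, flat top, over a centred plug 6 mm deep (18 mm in all). Point: 9 mm above the plug's underside, z up. Seated, it is 3 mm above the rim plane; plug play about 5 mm a side.
- lid_round_c (a point): Larger round lid, diameter 52 mm, plug diameter 30 mm; second from the top of the stack. Dark wood board 12 mm thick, flat top, over a centred plug 6 mm deep (18 mm in all). Point: 9 mm above the plug's underside, z up. Seated, it is 3 mm above the rim plane; plug play about 5 mm a side.
- lid_square_c (a point): Square lid, 62 x 62 mm, plug 40 x 40 mm, its sides along its x and y; third from the top. Dark wood board 12 mm thick, flat top, over a centred plug 6 mm deep (18 mm in all). Point: 9 mm above the plug's underside, z up. Seated, it is 3 mm above the rim plane; plug play about 5 mm a side.
- lid_rect_c (a point): Long rectangular lid, 120 mm along its x, 66 mm along its y, plug 98 x 44 mm; the bottom of the stack, lying on the table on its plug. Each upper lid rests by its plug on the lid below, a little off-centre and turned. Dark wood board 12 mm thick, flat top, over a centred plug 6 mm deep (18 mm in all). Point: 9 mm above the plug's underside, z up. Seated, it is 3 mm above the rim plane; plug play about 5 mm a side.
- jar_small_mouth (a point): Small round white ceramic jar of toothpicks, 52 mm high, round belly 52 mm across, neck 34 mm across, mouth 28 mm; takes the small round lid. Loose, 0.2 to 0.7 kg. The point is the centre of the mouth at the height of the rim; z up.
- jar_round_mouth (a point): Larger round white ceramic jar of nuts, 58 mm high, belly 64 mm across, neck 47 mm across, mouth 40 mm; takes the larger round lid. Loose, 0.2 to 0.7 kg. The point is the centre of the mouth at the height of the rim; z up.
- jar_square_mouth (a point): Square white ceramic jar of sugar cubes, 62 mm high, 57 x 57 mm outside, mouth 50 x 50 mm, sides along its x and y; takes the square lid (any of the four ways round). Loose, 0.2 to 0.7 kg. The point is the centre of the mouth at the height of the rim; z up.
- jar_rect_mouth (a point): Long white ceramic jar of biscuits, 50 mm high, 115 mm outside along its x and 61 mm along its y, mouth 108 x 54 mm; takes the long lid, either way round. Loose, 0.2 to 0.7 kg. The point is the centre of the mouth at the height of the rim; z up.
- bowl_c (a point): White ceramic bowl of wrapped sweets, 110 mm across the rim, 48 mm high, standing among the jars; not part of the job. Loose; the point is at its centre, 24 mm above the table.
Mind the look-alikes: they are no part of the job. Leave any pink or yellow look-alike of the part that bears lid_rect_c alone.

How it is judged:
On the way, in this order (a step that is already met when the one before it is completed fails the run):
1. the small round lid is seated on its jar (horizontal distance between lid_small_c and jar_small_mouth below 0.008 m and z of lid_small_c in the frame of jar_small_mouth between 0 and 0.0052 m and angle between lid_small_c's own z axis and vertical below 0.045 rad), for 0.2 s.
2. the larger round lid is seated on its jar (horizontal distance between lid_round_c and jar_round_mouth below 0.008 m and z of lid_round_c in the frame of jar_round_mouth between 0 and 0.0052 m and angle between lid_round_c's own z axis and vertical below 0.045 rad), for 0.2 s.
3. the square lid is seated on its jar (horizontal distance between lid_square_c and jar_square_mouth below 0.008 m and z of lid_square_c in the frame of jar_square_mouth between 0 and 0.0052 m and angle between lid_square_c's own z axis and vertical below 0.045 rad), for 0.2 s.
4. the long rectangular lid is seated on its jar (horizontal distance between lid_rect_c and jar_rect_mouth below 0.008 m and z of lid_rect_c in the frame of jar_rect_mouth between 0 and 0.0052 m and angle between lid_rect_c's own z axis and vertical below 0.045 rad), for 0.2 s.
At the end, for the whole second after the job is handed in: Each of the four lids lies on its own jar, released and at rest: centre within 8 mm of the mouth's centre seen from above, seated down on the rim to about 2 mm, level within 2.5 degrees, right side up, and every jar standing upright (all of step 1 and all of step 2 and all of step 3 and all of step 4 and angle between each of jar_small_mouth, jar_round_mouth, jar_square_mouth, jar_rect_mouth's own z axis and vertical below 0.05 rad and linear speed of each of lid_small, jar_small, lid_round, jar_round, lid_square, jar_square, lid_rect, jar_rect below 0.02 m/s); the robot touches nothing.
It fails at once if a jar is tipped by more than 20 degrees (angle between any of jar_small_mouth, jar_round_mouth, jar_square_mouth, jar_rect_mouth's own z axis and vertical above 0.35 rad).
It fails at once if the bowl of sweets is moved by more than 30 mm (distance of bowl_c from where it was at the start of the episode above 0.03 m).
It fails at once if a lid is dropped or thrown: moving faster than 0.7 m/s (a fall of 25 mm) out of the fingers ((contact force between the fingers and lid_small below 0.05 N and linear speed of lid_small above 0.7 m/s) or (contact force between the fingers and lid_round below 0.05 N and linear speed of lid_round above 0.7 m/s) or (contact force between the fingers and lid_square below 0.05 N and linear speed of lid_square above 0.7 m/s) or (contact force between the fingers and lid_rect below 0.05 N and linear speed of lid_rect above 0.7 m/s)).
It also fails if it takes over 120 s, if anything falls off the work surface, if the arm or the gripper's body presses on something with over 40 N, if the wrist force passes 120 N, or if a joint passes its speed limit or range.

### The arm

A 6-joint arm with a two-finger parallel gripper is mounted at the origin on the work surface. World frame = base frame: x ahead of the robot, y to its left, z up, the work surface at z = 0. Lengths are in m, angles in rad, forces in N, time in s.
With the tool pointing down it reaches from about 0.35 to 0.85 m from the base axis. Payload 8.1 kg.
Tool frame: the origin (TCP) lies on the centre line of the jaws, within the pads' length; the fingertips stand robot.nose_length ahead of it and the grasp point (between the pads) lies 8 mm behind it (robot.nose_length is the distance from the TCP to the fingertips, in m); x points along the fingers, z is the direction in which the jaws open and shut, and the axes are right-handed (so a half turn about x gives the same grasp; the last joint's range is limited). The gripper opens to 93 mm and grips with 3 to 60 N. Pads are 15 mm wide; open, the fingers measure 128 mm over their backs; the gripper's body (75 mm by 188 mm) begins 65 mm behind the grasp point.
Start: joints at [-1.205, 0.13, 1.488, -0, 1.523, -0.085], TCP at [0.261, -0.54, 0.23] pointing down, gripper open.
Joint ranges: [-2.96, 2.96], [-0.89, 2.26], [0.02, 2.5], [-1.34, 4.48], [0, 2.73], [-2.66, 2.66]. Speed limits (rad/s): [2.39, 2.39, 2.79, 3.14, 3.14, 3.14].

### API

Orientations are given as a unit quaternion [w, x, y, z].
In Python, from cell import sense, imaging, job, robot gives the robot as it stands.
- The arm moves only by the shell command python3 -m inch 'ROWS'. ROWS is JSON, one flat list of numbers, 7 for each row, row after row: the opening in per cent of the stroke, from 0 (shut) to 100 (fully open), then the shift along the tool's x, y, z in mm, then the turn, a rotation vector about the tool's x, y, z in rad. A call has exactly 8 rows; each row is the pose to reach, as a shift and turn from the pose commanded when the call began, along the tool's axes at that moment; what a row does not reach only later rows make up. A row lasts 1/12 s, in which the tool goes at most 41.7 mm and 7.16 degrees, less where a joint would pass 70% of its speed; a pose out of reach is approached as far as the arm can. A call with a gripper value outside its range is refused whole. The fingers move at their own pace and stop on an object; the grip force is fixed at half the most. Time passes only in rows, so rows that repeat a pose let the fingers close, or fill a call up. It gives the time, the measured TCP pose, the force and the opening at its end, in the units of the state.
- sense(): the state, without advancing time (a new reading comes with each control period).
- imaging.grab_frame(name): name is "scene" or "top" or "wrist"; returns a dict with "image" (384x512x3 uint8, red, green, blue), "fx", "fy", "cx", "cy" (pixels), "R" (3x3) and "t" (3): a world point X has camera coordinates R X + t. Camera axes: x right, y down, z forward; pixel columns grow to the right and rows downward; lengths in m; the calibration is good to about 2 mm. A picture is of the moment at which its call begins. There is no depth.
- job.finish_job(): hands the job in, once; it reports no verdict.
The state is a dict: "time_s": time; "qpos": joint angles; "qd": joint speeds; "effort": joint torques, N m; "position": TCP position; "orientation": TCP orientation; "contact_force": force on the tool from outside, world axes, zero at the start; "wrist_torque": the same for the moment, N m; "grip_width": opening from 0.0 (shut) to 1.0 (fully open).
Only numpy, scipy, OpenCV 4.12 (cv2) and the standard library are available. Lean on these libraries where they do the work, as an engineer would, in place of code of your own. Each camera call takes 0.05 s, during which the arm holds its last target.

## Working session

There is one attempt and no reset: what is moved stays moved. The work goes in short steps, Python scripts to look and compute and a shell command to move; the robot and the scene stay as the last step left them, time stands still between calls to the robot, and variables do not carry over. Pictures are saved under pics/ and viewed, and the job is handed in when it is done.

```bash
ls -la; mkdir -p pics; python3 - <<'E'
from cell import sense, imaging, job, robot
import cv2
print(sense()); print([ (k,getattr(robot,k)) for k in dir(robot) if not k.startswith('_')])
for n in ("scene","top","wrist"):
    f=imaging.grab_frame(n); cv2.imwrite(f"pics/{n}0.png",f["image"][:,:,::-1])
    print(n,f["fx"],f["fy"],f["cx"],f["cy"],f["R"],f["t"])
E
```

```text
total 12
drwxr-xr-x  3 agent agent 4096 Dec  7 04:02 .
drwxr-xr-x 23 root  root  4096 Dec  7 04:02 ..
drwxr-xr-x  2 agent agent 4096 Dec  7 04:02 pics
{'time_s': 0.0, 'qpos': array([-1.20541305e+00,  1.31176728e-01,  1.48929430e+00,  5.23538082e-05,
        1.52298992e+00, -8.53989595e-02]), 'qd': array([ 0.00047313,  0.00048761, -0.00080735, -0.00086561, -0.00119611,
       -0.0019561 ]), 'effort': array([ 5.26143631e-04, -5.59840071e+01, -4.91762710e+01,  7.68958731e-02,
        3.52295896e-02, -9.49344326e-05]), 'position': array([ 0.26124074, -0.53952512,  0.22856989]), 'orientation': array([ 0.59857989,  0.37602228,  0.599613  , -0.37519808]), 'contact_force': array([-0.17209305, -0.13078141,  0.60302726]), 'wrist_torque': array([-0.01028369,  0.00269143, -0.02195449]), 'grip_width': 1.0040613412543473}
[('MotionError', <class 'cell.MotionError'>), ('nose_length', 0.011)]
scene 458.5771156184775 458.5771156184775 258.66823908533365 191.45058014235994 [[ 0.6185996   0.78553837  0.01624802]
 [ 0.60738667 -0.46498522 -0.64410417]
 [-0.49841345  0.40831141 -0.76476521]] [-0.24104466 -0.25905535  1.40323706]
top 379.8330311401039 379.8330311401039 252.49606230470843 193.95365143665194 [[ 2.87498241e-02 -9.99586530e-01  4.65684264e-04]
 [-9.95944372e-01 -2.86847975e-02 -8.52759618e-02]
 [ 8.52540608e-02  1.98787328e-03 -9.96357262e-01]] [-0.07354274  0.48807928  0.98224627]
wrist 268.07269275780817 268.07269275780817 248.38487085871716 189.5597391135724 [[ 0.43605633 -0.89991836 -0.00134587]
 [-0.86367931 -0.41891586  0.28029905]
 [-0.25281007 -0.12106378 -0.95991178]] [-0.59907453 -0.03214216  0.39164307]
```

View pics/scene0.png

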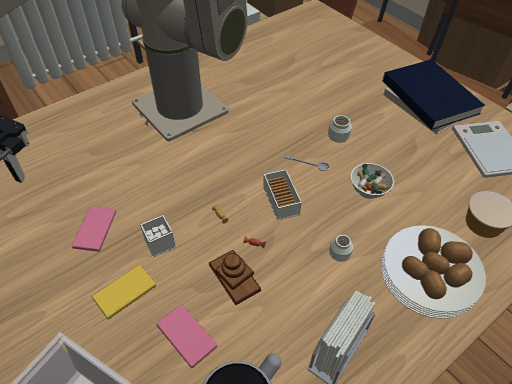

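View pics/top0.png

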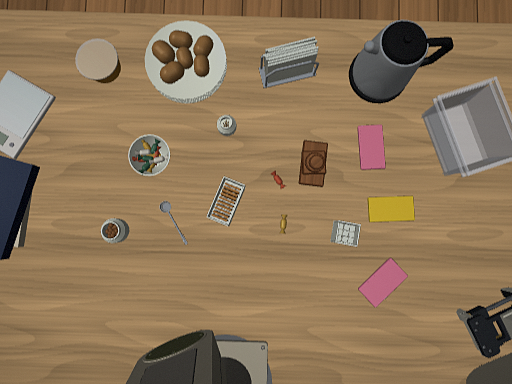

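View pics/wrist0.png

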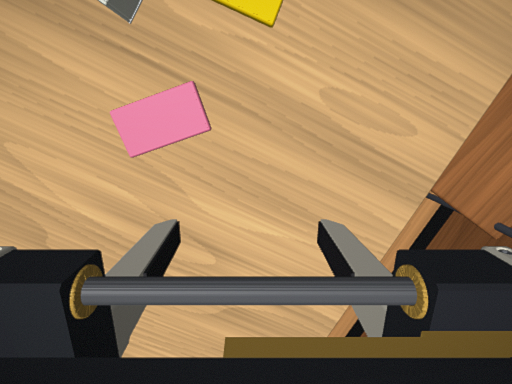

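The top view shows the stack at about (313,163), the small jar at (226,124), the nut jar at (113,230), the square jar at (346,233), the long jar at (226,201) and the bowl at (149,155). I'll zoom in for precise pixels.

```bash
cat > h.py <<'E'
import numpy as np, cv2
from cell import sense, imaging, robot
def px2w(f,u,v,z):
    R=np.array(f["R"]);t=np.array(f["t"])
    d=R.T@np.array([(u-f["cx"])/f["fx"],(v-f["cy"])/f["fy"],1.0]); c=-R.T@t
    return c+d*(z-c[2])/d[2]
def w2px(f,X):
    p=np.array(f["R"])@np.array(X)+np.array(f["t"]); return f["fx"]*p[0]/p[2]+f["cx"], f["fy"]*p[1]/p[2]+f["cy"]
def crop(f,u,v,w,h,s):
    u0,v0=int(u-w/2),int(v-h/2)
    c=f["image"][max(v0,0):v0+h,max(u0,0):u0+w,::-1]
    c=cv2.resize(c,None,fx=s,fy=s,interpolation=cv2.INTER_CUBIC)
    return c
E
python3 - <<'E'
from h import *
f=imaging.grab_frame("top")
P=[(313,163),(226,124),(113,230),(346,233),(226,201),(149,155)]
r=[crop(f,u,v,50,56,5) for u,v in P]
m=np.vstack([np.hstack(r[:3]),np.hstack(r[3:])]); cv2.imwrite("pics/topz.png",m); print(m.shape)
f=imaging.grab_frame("scene")
P=[(235,275),(342,246),(341,127),(158,235),(282,194),(372,180)]
r=[crop(f,u,v,50,56,5) for u,v in P]
m=np.vstack([np.hstack(r[:3]),np.hstack(r[3:])]); cv2.imwrite("pics/scz.png",m)
E
```

```text
(560, 750, 3)
```

View pics/topz.png

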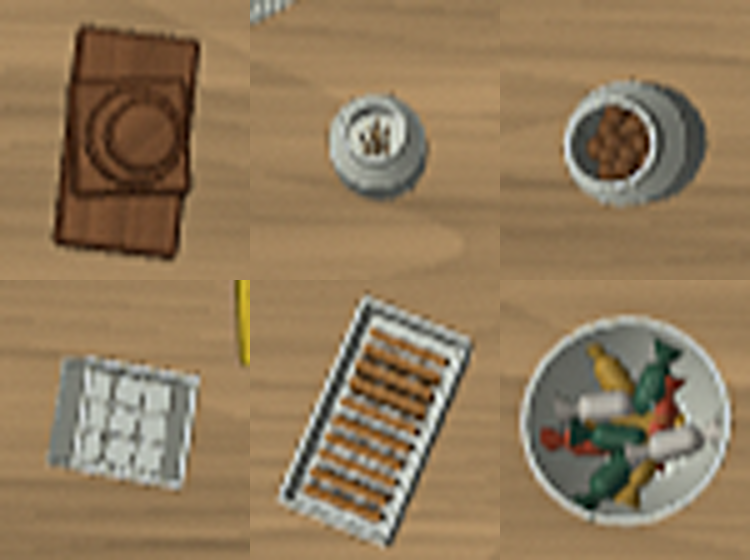

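View pics/scz.png

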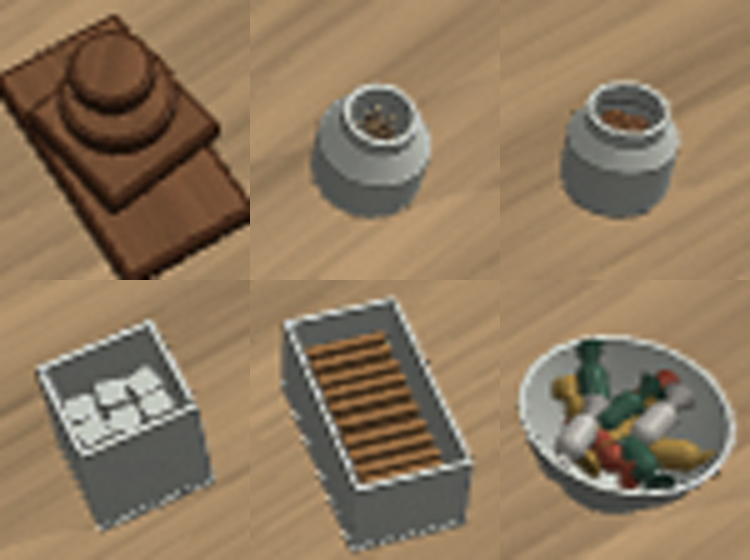

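```bash
cat > fit.py <<'E'
from h import *
from scipy.optimize import minimize
S=4
def circ(d,z,n=60):
    a=np.linspace(0,2*np.pi,n,endpoint=False); return np.c_[d/2*np.cos(a),d/2*np.sin(a),np.full(n,z)]
def rect(a,b,z,n=30):
    s=np.linspace(-.5,.5,n); o=np.ones(n)*.5
    p=np.r_[np.c_[s*a,o*b],np.c_[s*a,-o*b],np.c_[o*a,s*b],np.c_[-o*a,s*b]]; return np.c_[p,np.full(len(p),z)]
def place(P,q):
    c,s=np.cos(q[2]),np.sin(q[2]); return np.c_[P[:,0]*c-P[:,1]*s+q[0],P[:,0]*s+P[:,1]*c+q[1],P[:,2]]
def proj(f,P):
    p=P@np.array(f["R"]).T+np.array(f["t"]); return np.c_[f["fx"]*p[:,0]/p[:,2]+f["cx"],f["fy"]*p[:,1]/p[:,2]+f["cy"]]
def dt(f):
    g=cv2.resize(f["image"],None,fx=S,fy=S,interpolation=cv2.INTER_CUBIC); e=cv2.Canny(cv2.GaussianBlur(g,(0,0),2),30,80)
    return cv2.distanceTransform(255-e,cv2.DIST_L2,5)
from scipy.ndimage import map_coordinates
def cost(q,P,fs,ds):
    c=0
    for f,d in zip(fs,ds):
        u=(proj(f,place(P,q))+.5)*S-.5
        v=map_coordinates(d,[u[:,1],u[:,0]],order=1,mode='nearest'); c+=np.mean(np.minimum(v,8)**1)
    return c/len(fs)
def fit(q0,P,fs,ds,yaw):
    best=None
    for dx in (-.006,-.003,0,.003,.006):
        for dy in (-.006,-.003,0,.003,.006):
            for dw in ((-.1,0,.1) if yaw else (0,)):
                q=np.array(q0)+[dx,dy,dw]; c=cost(q,P,fs,ds)
                if best is None or c<best[0]: best=(c,q)
    k=np.array([1000,1000,20.]) if yaw else np.array([1000,1000,1e9])
    q=best[1]
    g=(lambda p:cost(np.r_[p[:2]/1000,p[2]/20 if yaw else q[2]],P,fs,ds))
    r=minimize(g,[q[0]*1000,q[1]*1000,q[2]*20],method='Nelder-Mead',options=dict(initial_simplex=[[q[0]*1000+a,q[1]*1000+b,q[2]*20+c] for a,b,c in((0,0,0),(2,0,0),(0,2,0),(0,0,1))]))
    p=r.x; return r.fun,np.r_[p[:2]/1000,p[2]/20 if yaw else q[2]]
M={'lid_small':(circ(.038,.072),0),'lid_round':(circ(.052,.054),0),'lid_square':(rect(.062,.062,.036),1),'lid_rect':(rect(.12,.066,.018),1),
'jar_small':(np.r_[circ(.034,.052),circ(.028,.052)],0),'jar_round':(np.r_[circ(.047,.058),circ(.04,.058)],0),'jar_square':(np.r_[rect(.057,.057,.062),rect(.05,.05,.062)],1),'jar_rect':(np.r_[rect(.115,.061,.05),rect(.108,.054,.05)],1),'bowl':(circ(.11,.048),0)}
E
cat > run.py <<'E'
from fit import *
T={'lid_small':(313,163,143,132),'lid_round':(313,163,133,136),'lid_square':(313,163,130,136),'lid_rect':(313,163,128,141),'jar_small':(226,124,126,132),'jar_round':(113,230,112,137),'jar_square':(346,233,132,141),'jar_rect':(226,201,127,141),'bowl':(149,155,125,140)}
A={'lid_square':0.08,'lid_rect':-.13,'jar_square':-.2,'jar_rect':-.45}
fs=[imaging.grab_frame(n) for n in("top","scene")]; ds=[dt(f) for f in fs]
ov=[cv2.resize(f["image"][:,:,::-1],None,fx=S,fy=S,interpolation=cv2.INTER_CUBIC) for f in fs]
for n,(u,v,a,b) in T.items():
    P,y=M[n]
    w=px2w(fs[0],u-25+(a+.5)/5-.5,v-28+(b+.5)/5-.5,P[0,2]); q0=np.r_[w[:2],A.get(n,0)]
    c1,q1=fit(q0,P,fs[:1],ds[:1],y); c2,q2=fit(q0,P,fs[1:],ds[1:],y); c,q=fit(q0,P,fs,ds,y)
    print(n,"man",q0.round(4),"top",c1.round(2),q1.round(4),"sc",c2.round(2),q2.round(4),"both",c.round(2),q.round(4))
    for f,o in zip(fs,ov):
        for p in (proj(f,place(P,q))+.5)*S-.5: cv2.circle(o,(int(p[0]),int(p[1])),0,(0,255,0),-1)
def t(o,u,v): return o[int(v*S)-112:int(v*S)+112,int(u*S)-112:int(u*S)+112]
pts=[(313,163),(226,124),(113,230),(346,233),(226,201)]
p2=[(235,270),(342,242),(341,125),(158,235),(282,194)]
r=np.vstack([np.hstack([t(ov[0],*p) for p in pts[:3]]),np.hstack([t(ov[0],*p) for p in pts[3:]]+[t(ov[1],*p2[0])])]);cv2.imwrite("pics/ov1.png",r)
r=np.hstack([t(ov[1],*p) for p in p2[1:4]]);r=np.vstack([r,np.hstack([t(ov[1],*p2[4]),t(ov[1],372,180),t(ov[0],149,155)])]);cv2.imwrite("pics/ov2.png",r)
E
python3 run.py
```

```text
lid_small man [ 0.5737 -0.2179  0.    ] top 1.46 [ 0.5686 -0.221   0.    ] sc 1.28 [ 0.5777 -0.2215  0.    ] both 1.69 [ 0.5688 -0.2209  0.    ]
lid_round man [ 0.5747 -0.2158  0.    ] top 1.58 [ 0.5682 -0.2131  0.    ] sc 2.09 [ 0.5751 -0.2185  0.    ] both 2.19 [ 0.578  -0.2197  0.    ]
lid_square man [ 0.5778 -0.2171  0.08  ] top 2.0 [ 0.5768 -0.2141  0.0275] sc 2.09 [ 0.583  -0.2202  0.0703] both 2.43 [ 0.5762 -0.2165  0.098 ]
lid_rect man [ 0.5783 -0.2189 -0.13  ] top 0.94 [ 0.5778 -0.2179 -0.0977] sc 1.7 [ 0.583  -0.2217 -0.0946] both 2.24 [ 0.5782 -0.2173 -0.1185]
jar_small man [0.6731 0.0153 0.    ] top 1.45 [0.6745 0.0162 0.    ] sc 0.67 [0.675  0.0158 0.    ] both 1.08 [0.6748 0.0158 0.    ]
jar_round man [0.3878 0.2972 0.    ] top 1.11 [0.3848 0.2983 0.    ] sc 0.97 [0.3861 0.2975 0.    ] both 1.11 [0.3852 0.2982 0.    ]
jar_square man [ 0.3955 -0.2995 -0.2   ] top 0.95 [ 0.3952 -0.3008 -0.1425] sc 0.58 [ 0.3965 -0.3018 -0.1455] both 1.0 [ 0.396  -0.3015 -0.1443]
jar_rect man [ 0.468   0.0078 -0.45  ] top 1.05 [ 0.469   0.0099 -0.3632] sc 0.58 [ 0.47    0.0087 -0.3699] both 0.99 [ 0.4694  0.0094 -0.3653]
bowl man [0.5822 0.2126 0.    ] top 0.42 [0.5822 0.2127 0.    ] sc 0.47 [0.5835 0.2119 0.    ] both 0.69 [0.5828 0.2123 0.    ]
```

View pics/ov1.png

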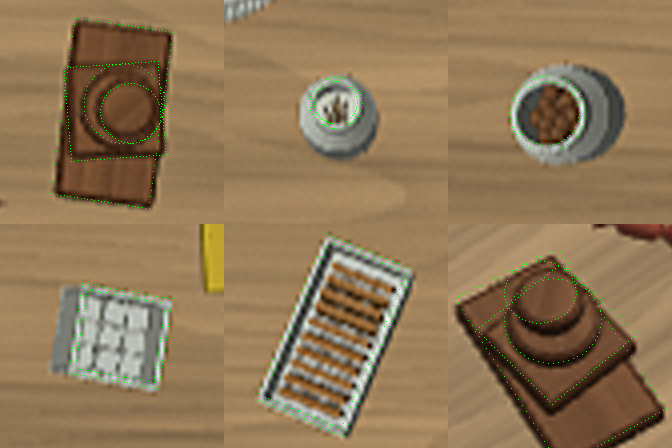

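View pics/ov2.png

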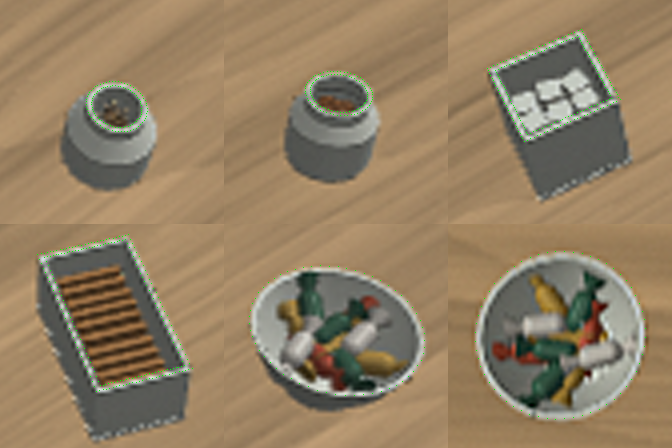

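Jar poses from both views agree within about 1.5 mm, and the rim overlays sit on the rims. The lids are too low-contrast, so I'll look at them with the wrist camera. Next, a helper to turn a target pose into move rows.

```bash
cat >> h.py <<'E'
from scipy.spatial.transform import Rotation as Ro
def rot(q): return Ro.from_quat([q[1],q[2],q[3],q[0]])
def tgt(x,y,z,yaw,near=None):
    "tool x down, jaw (tool z) at angle yaw from world x; picks 180 flip nearest"
    s=sense(); R=rot(s["orientation"]); best=None
    for k in (0,np.pi):
        a=yaw+k; X=np.array([0,0,-1.]);Z=np.array([np.cos(a),np.sin(a),0]);Y=np.cross(Z,X)
        T=Ro.from_matrix(np.c_[X,Y,Z]); rv=(R.inv()*T).as_rotvec()
        if best is None or np.linalg.norm(rv)<np.linalg.norm(best): best=rv
    d=R.inv().apply(np.array([x,y,z])-s["position"])*1000
    print("shift",d.round(1),"rot",best.round(3),"deg",np.degrees(np.linalg.norm(best)).round(1),"t",round(s["time_s"],2),"q",s["qpos"].round(2))
def st():
    s=sense();R=rot(s["orientation"]).as_matrix()
    print("t",s["time_s"],"p",s["position"].round(4),"yaw",np.arctan2(R[1,2],R[0,2]).round(3),"xax",R[:,0].round(3),"F",s["contact_force"].round(2),"g",round(s["grip_width"],3),"q6",s["qpos"][5].round(2))
E
python3 - <<'E'
from h import *
st(); f=imaging.grab_frame("wrist"); c=-np.array(f["R"]).T@f["t"]; print(c, rot(sense()["orientation"]).inv().apply(c-sense()["position"]))
R=rot(sense()["orientation"]).as_matrix();print(R)
tgt(.53,-.22,.23,-.1+np.pi/2)
E
```

```text
t 0.35 p [ 0.2614 -0.54    0.2294] yaw -1.12 xax [-0.  0. -1.] F [ 0.34 -0.89 -0.3 ] g 1.002 q6 -0.09
[ 0.33254823 -0.5053426   0.38483346] [-0.15533328  0.07912096 -0.00022127]
[[-6.46950275e-05  9.00103427e-01  4.35676275e-01]
 [ 2.81490837e-04  4.35676275e-01 -9.00103385e-01]
 [-9.99999958e-01  6.44066662e-05 -2.81556956e-04]]
shift [  -0.4  381.2 -171. ] rot [ 0.551 -0.     0.   ] deg 31.6 t 0.4 q [-1.21  0.13  1.49  0.    1.52 -0.09]
```

```bash
python3 -m inch '[100,0,381,-171,0.551,0,0, 100,0,381,-171,0.551,0,0, 100,0,381,-171,0.551,0,0, 100,0,381,-171,0.551,0,0, 100,0,381,-171,0.551,0,0, 100,0,381,-171,0.551,0,0, 100,0,381,-171,0.551,0,0, 100,0,381,-171,0.551,0,0]'; python3 -c "
from h import *
st();tgt(.53,-.22,.2,-.1+np.pi/2)"
```

```text
time_s: 1.07
position: [0.4716, -0.2892, 0.23]
orientation: [0.475, 0.525, 0.474, -0.524]
contact_force: [0.6, -0.6, -0.0]
grip_width: 0.995
t 1.0667 p [ 0.4716 -0.2892  0.23  ] yaw -1.671 xax [ 0.001 -0.    -1.   ] F [ 0.64 -0.64 -0.01] g 0.995 q6 1.03
shift [ 30.   51.1 -74.7] rot [-0.     0.    -0.001] deg 0.0 t 1.07 q [-0.64  0.    1.62 -0.    1.52  1.03]
```

```bash
python3 -m inch '[100,20,51,-75,0,0,0, 100,20,51,-75,0,0,0, 100,20,51,-75,0,0,0, 100,20,51,-75,0,0,0, 100,20,51,-75,0,0,0, 100,20,51,-75,0,0,0, 100,20,51,-75,0,0,0, 100,20,51,-75,0,0,0]'; python3 - <<'E'
from h import *
st(); f=imaging.grab_frame("wrist"); cv2.imwrite("pics/w1.png",f["image"][:,:,::-1])
for X in ([.5755,-.2195,.072],[.575,-.2165,.054],[.578,-.2171,.036],[.578,-.2185,.018]): print(np.round(w2px(f,X),1))
cv2.imwrite("pics/w1z.png",crop(f,*map(int,w2px(f,[.577,-.218,.036])),160,130,5))
E
```

```text
time_s: 1.73
position: [0.5283, -0.2229, 0.2102]
orientation: [0.474, 0.525, 0.473, -0.525]
contact_force: [-0.7, -0.5, 1.2]
grip_width: 1.002
t 1.7333 p [ 0.5283 -0.2229  0.2102] yaw -1.673 xax [ 0.001 -0.001 -1.   ] F [-0.7  -0.51  1.17] g 1.002 q6 1.18
[241.4 142.3]
[239.2 141.3]
[239.9 137.2]
[241.4 135.8]
```

View pics/w1.png

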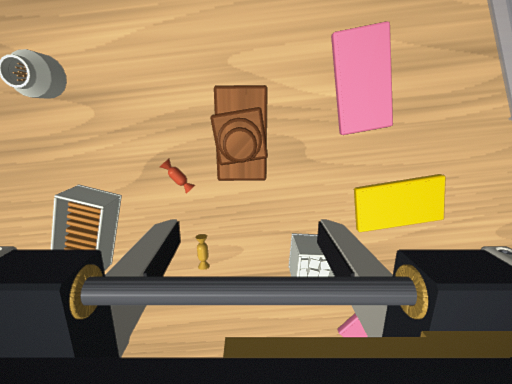

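View pics/w1z.png

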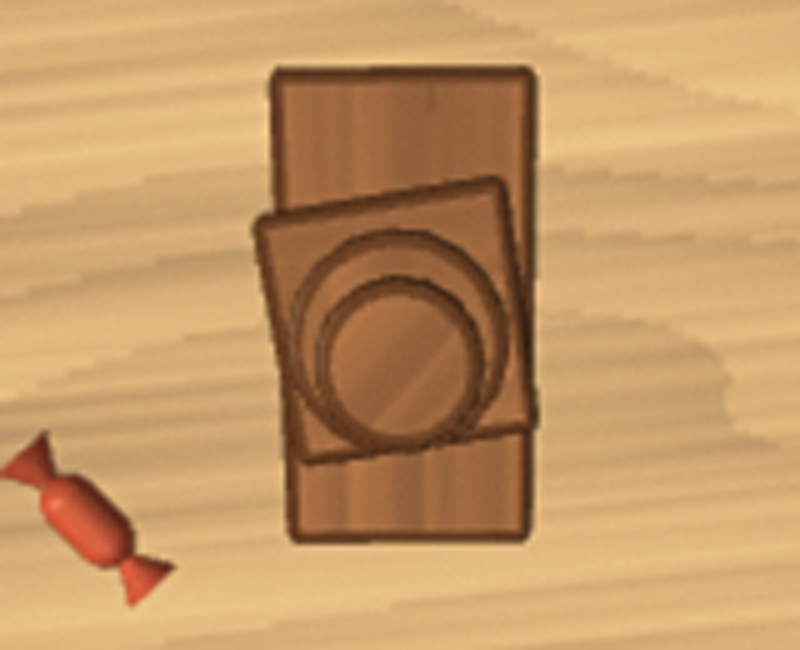

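```bash
cat > wr.py <<'E'
from h import *
def picks(f,u0,v0,s,L,z):
    return [px2w(f,u0+(a+.5)/s-.5,v0+(b+.5)/s-.5,z) for a,b in L]
E
python3 - <<'E'
from wr import *
f=imaging.grab_frame("wrist")
c=list(map(int,w2px(f,[.577,-.218,.036]))); u0,v0=c[0]-80,c[1]-65; print(c)
for n,L,z in (("small",[(401,363),(320,363),(481,363),(401,280),(401,446)],.072),("round",[(400,338),(292,338),(508,338),(400,230)],.054),("square",[(257,218),(500,178),(535,425),(310,462)],.036),("rect",[(272,70),(535,70),(530,540),(292,540)],.018)):
    W=np.array(picks(f,u0,v0,5,L,z)); print(n,W[:,:2].round(4).tolist(),"mean",W.mean(0).round(4))
    if len(L)==4 and n!="round":
        for i in range(4):
            d=W[(i+1)%4]-W[i]; print("   len",np.linalg.norm(d).round(4),"ang",np.arctan2(d[1],d[0]).round(3))
E
```

```text
[240, 137]
small [[0.5737, -0.2174], [0.5755, -0.1999], [0.572, -0.2347], [0.5912, -0.2193], [0.5556, -0.2154]] mean [ 0.5736 -0.2173  0.072 ]
round [[0.5774, -0.217], [0.5799, -0.1924], [0.5749, -0.2417], [0.6012, -0.2197]] mean [ 0.5833 -0.2177  0.054 ]
square [[0.6071, -0.1857], [0.6102, -0.2438], [0.5512, -0.2471], [0.5477, -0.1906]] mean [ 0.579  -0.2168  0.036 ]
   len 0.0582 ang -1.516
   len 0.0591 ang -3.085
   len 0.0567 ang 1.633
   len 0.0596 ang 0.082
rect [[0.641, -0.1918], [0.6345, -0.2553], [0.5175, -0.2442], [0.524, -0.1809]] mean [ 0.5792 -0.218   0.018 ]
   len 0.0638 ang -1.673
   len 0.1175 ang 3.047
   len 0.0636 ang 1.469
   len 0.1175 ang -0.092
```

Sizes from the wrist view (58–59, 64 and 117 mm with rounded corners) are consistent, and the positions match the top view. Going for the small lid at (0.5737, −0.2174).

```bash
python3 -c "
from h import *
tgt(.5737,-.2174,.085,-1.673)"
```

```text
shift [125.1  44.4  -9.7] rot [ 0.     0.    -0.001] deg 0.0 t 1.83 q [-0.49  0.07  1.59 -0.    1.48  1.18]
```

```bash
python3 -m inch '[100,40,44,-10,0,0,0, 100,80,44,-10,0,0,0, 100,110,44,-10,0,0,0, 100,125,44,-10,0,0,0, 100,125,44,-10,0,0,0, 100,125,44,-10,0,0,0, 100,125,44,-10,0,0,0, 100,125,44,-10,0,0,0]'; python3 -c "
from h import *
st();tgt(.5737,-.2174,.069,-1.673)"
```

```text
time_s: 2.5
position: [0.5753, -0.217, 0.0878]
orientation: [0.476, 0.525, 0.473, -0.524]
contact_force: [0.2, 0.1, -0.0]
grip_width: 1.0
t 2.5 p [ 0.5753 -0.217   0.0878] yaw -1.671 xax [ 0.004 -0.002 -1.   ] F [ 0.19  0.09 -0.03] g 1.0 q6 1.23
shift [18.8 -1.7  0.5] rot [ 0.002  0.002 -0.005] deg 0.3 t 2.5 q [-0.44  0.27  1.59 -0.    1.27  1.23]
```

```bash
python3 -m inch '[100,10,0,0,0,0,0, 100,16,0,0,0,0,0, 100,16,0,0,0,0,0, 100,16,0,0,0,0,0, 100,16,0,0,0,0,0, 100,16,0,0,0,0,0, 100,16,0,0,0,0,0, 100,16,0,0,0,0,0]'; python3 - <<'E'
from h import *
st(); f=imaging.grab_frame("wrist"); cv2.imwrite("pics/w2.png",f["image"][:,:,::-1])
f=imaging.grab_frame("scene"); cv2.imwrite("pics/s2.png",crop(f,235,270,120,100,5))
E
```

```text
time_s: 3.17
position: [0.5738, -0.2159, 0.0689]
orientation: [0.474, 0.524, 0.474, -0.524]
contact_force: [-0.2, 0.3, 0.2]
grip_width: 0.997
t 3.1667 p [ 0.5738 -0.2159  0.0689] yaw -1.671 xax [ 0. -0. -1.] F [-0.19  0.32  0.2 ] g 0.997 q6 1.23
```

View pics/w2.png

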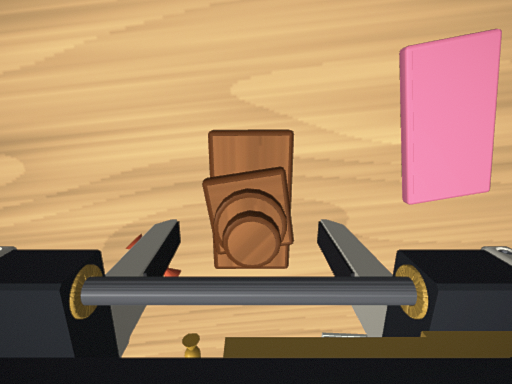

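View pics/s2.png

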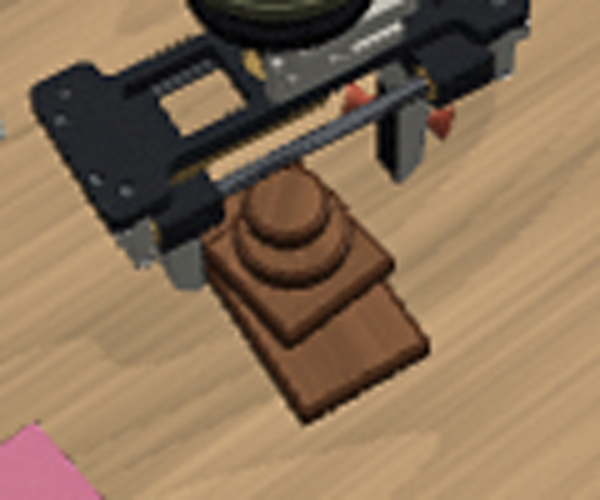

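```bash
python3 -c "
from h import *
f=imaging.grab_frame('wrist'); print(px2w(f,251,242,.072), w2px(f,sense()['position']))"
python3 -m inch '[30,0,0,0,0,0,0, 20,0,0,0,0,0,0, 10,0,0,0,0,0,0, 0,0,0,0,0,0,0, 0,0,0,0,0,0,0, 0,0,0,0,0,0,0, 0,0,0,0,0,0,0, 0,0,0,0,0,0,0]'; python3 -c "
from h import *
st()"
```

```text
[ 0.57378321 -0.21683258  0.072     ] (np.float64(249.39201254790672), np.float64(239.8192935738796))
time_s: 3.98
position: [0.5736, -0.2158, 0.0687]
orientation: [0.474, 0.524, 0.474, -0.524]
contact_force: [-0.8, -0.7, 0.0]
grip_width: 0.473
t 3.9833 p [ 0.5736 -0.2158  0.0687] yaw -1.671 xax [ 0. -0. -1.] F [-0.81 -0.75  0.04] g 0.473 q6 1.23
```

```bash

python3 -m inch '[0,0,0,0,0,0,0, 0,0,0,0,0,0,0, 0,0,0,0,0,0,0, 0,0,0,0,0,0,0, 0,0,0,0,0,0,0, 0,0,0,0,0,0,0, 0,0,0,0,0,0,0, 0,0,0,0,0,0,0]'; python3 - <<'E'
from h import *
st();f=imaging.grab_frame("wrist"); cv2.imwrite("pics/w3.png",f["image"][100:320,100:400,::-1])
E
```

```text
time_s: 4.65
position: [0.5737, -0.2158, 0.0687]
orientation: [0.474, 0.524, 0.474, -0.524]
contact_force: [-0.5, -0.4, 0.3]
grip_width: 0.399
t 4.65 p [ 0.5737 -0.2158  0.0687] yaw -1.671 xax [ 0. -0. -1.] F [-0.51 -0.43  0.32] g 0.399 q6 1.23
```

View pics/w3.png

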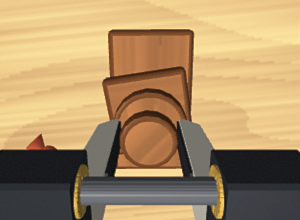

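```bash

python3 -m inch '[0,-10,0,0,0,0,0, 0,-30,0,0,0,0,0, 0,-60,0,0,0,0,0, 0,-60,0,0,0,0,0, 0,-60,0,0,0,0,0, 0,-60,0,0,0,0,0, 0,-60,0,0,0,0,0, 0,-60,0,0,0,0,0]'; python3 - <<'E'
from h import *
st();f=imaging.grab_frame("wrist"); cv2.imwrite("pics/w4.png",cv2.resize(f["image"][100:320,100:400,::-1],None,fx=2,fy=2))
tgt(.6748,.0158,.13,-1.671)
E
```

```text
time_s: 5.37
position: [0.5728, -0.2154, 0.1273]
orientation: [-0.474, -0.524, -0.475, 0.525]
contact_force: [0.1, -0.4, 0.6]
grip_width: 0.4
t 5.3667 p [ 0.5728 -0.2154  0.1273] yaw -1.671 xax [-0.002  0.001 -1.   ] F [ 0.13 -0.37  0.58] g 0.4 q6 1.23
shift [  -2.6   78.3 -240.3] rot [-0.    -0.001  0.002] deg 0.1 t 5.42 q [-0.44  0.23  1.56  0.    1.35  1.23]
```

View pics/w4.png

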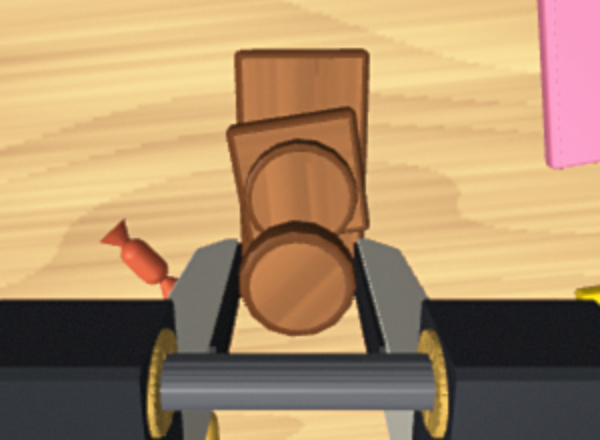

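```bash

python3 -c "
from h import *
f=imaging.grab_frame('wrist'); s=sense(); p=s['position']; print(rot(s['orientation']).inv().apply(px2w(f,249.5,241.5,p[2]+.0033)-p))"
python3 -m inch '[0,-2,10,-30,0,0,0, 0,-2,22,-68,0,0,0, 0,-2,35,-108,0,0,0, 0,-2,48,-148,0,0,0, 0,-2,61,-188,0,0,0, 0,-2,72,-220,0,0,0, 0,-2,78,-240,0,0,0, 0,-2,78,-240,0,0,0]'; python3 - <<'E'
from h import *
st();f=imaging.grab_frame("wrist"); cv2.imwrite("pics/w5.png",cv2.resize(f["image"][100:320,100:400,::-1],None,fx=2,fy=2))
tgt(.6748,.0158,.075,-1.671)
E
```

```text
[-3.30088942e-03  4.85078609e-04 -3.03253622e-05]
time_s: 6.13
position: [0.6759, 0.0201, 0.1298]
orientation: [0.475, 0.524, 0.476, -0.523]
contact_force: [0.4, 0.9, -0.0]
grip_width: 0.397
t 6.1333 p [0.6759 0.0201 0.1298] yaw -1.666 xax [-0.     0.002 -1.   ] F [ 0.36  0.85 -0.02] g 0.397 q6 1.62
shift [54.7 -0.2  1.9] rot [ 0.004 -0.     0.001] deg 0.2 t 6.18 q [-0.05  0.39  1.36  0.    1.39  1.62]
```

View pics/w5.png

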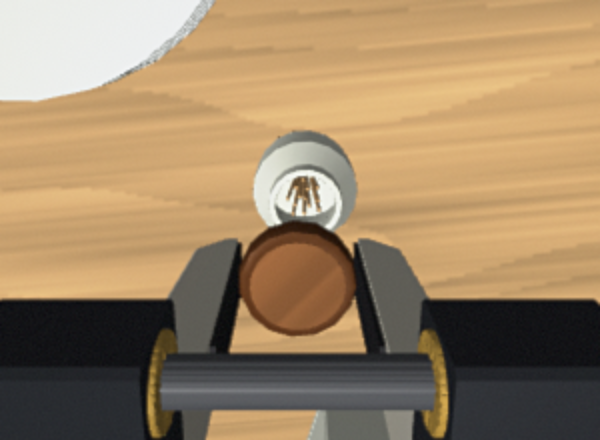

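```bash

python3 -m inch '[0,10,0,0,0,0,0, 0,10,0,0,0,0,0, 0,10,0,0,0,0,0, 0,10,0,0,0,0,0, 0,10,0,0,0,0,0, 0,10,0,0,0,0,0, 0,10,0,0,0,0,0, 0,10,0,0,0,0,0]'; python3 - <<'E'
from h import *
st();f=imaging.grab_frame("wrist"); cv2.imwrite("pics/w6.png",cv2.resize(f["image"][150:270,175:325,::-1],None,fx=5,fy=5,interpolation=cv2.INTER_CUBIC))
tgt(.6748,.0158,.075,-1.671)
print(w2px(f,[.6748,.0158,.052]))
E
```

```text
time_s: 6.85
position: [0.6754, 0.0149, 0.121]
orientation: [0.474, 0.525, 0.474, -0.524]
contact_force: [0.6, -0.1, -1.1]
grip_width: 0.402
t 6.85 p [0.6754 0.0149 0.121 ] yaw -1.671 xax [ 0. -0. -1.] F [ 0.58 -0.15 -1.08] g 0.402 q6 1.62
shift [45.9 -0.7 -0.7] rot [-0. -0. -0.] deg 0.0 t 6.9 q [-0.05  0.4   1.37  0.    1.37  1.62]
(np.float64(248.21460084237455), np.float64(204.76970167269442))
```

View pics/w6.png

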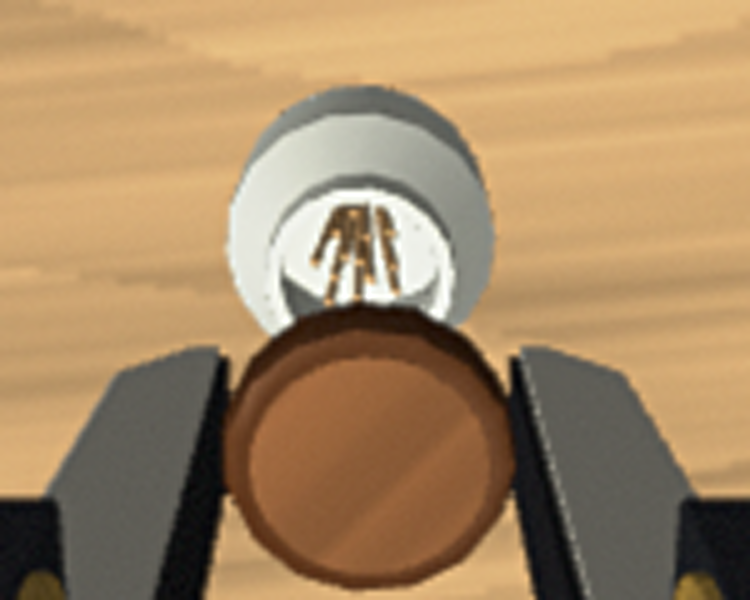

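```bash

python3 -m inch '[0,20,-0.7,-1.2,0,0,0, 0,35,-0.7,-1.2,0,0,0, 0,45,-0.7,-1.2,0,0,0, 0,52,-0.7,-1.2,0,0,0, 0,52,-0.7,-1.2,0,0,0, 0,52,-0.7,-1.2,0,0,0, 0,52,-0.7,-1.2,0,0,0, 0,52,-0.7,-1.2,0,0,0]'; python3 - <<'E'
from h import *
st();f=imaging.grab_frame("wrist"); cv2.imwrite("pics/w7.png",cv2.resize(f["image"][150:270,175:325,::-1],None,fx=5,fy=5,interpolation=cv2.INTER_CUBIC))
f=imaging.grab_frame("scene"); cv2.imwrite("pics/s7.png",crop(f,342,240,120,100,5))
tgt(.6748,.0163,.061,-1.671)
E
```

```text
time_s: 7.57
position: [0.6755, 0.0164, 0.0698]
orientation: [0.475, 0.525, 0.474, -0.524]
contact_force: [-0.5, 0.4, -0.2]
grip_width: 0.399
t 7.5667 p [0.6755 0.0164 0.0698] yaw -1.671 xax [ 0.002 -0.    -1.   ] F [-0.52  0.35 -0.25] g 0.399 q6 1.62
shift [ 8.7 -0.6  0.1] rot [-0.    -0.    -0.002] deg 0.1 t 7.67 q [-0.05  0.45  1.41 -0.    1.28  1.62]
```

View pics/w7.png

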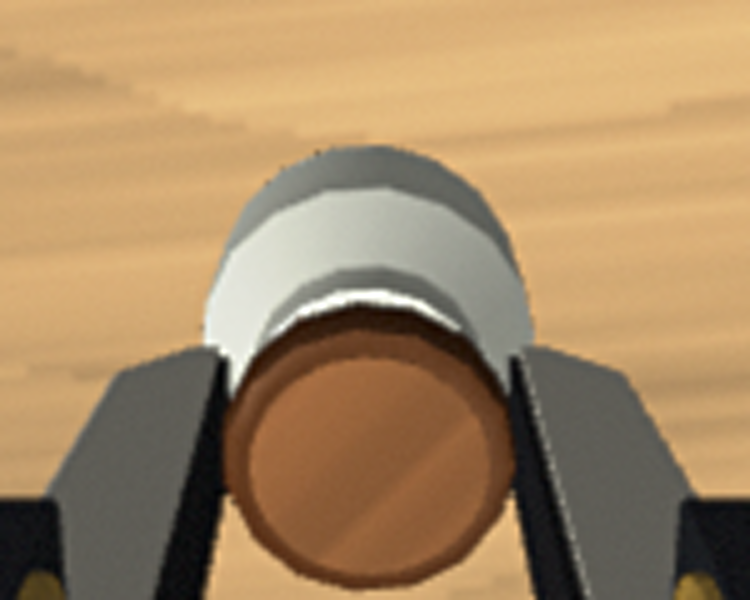

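View pics/s7.png

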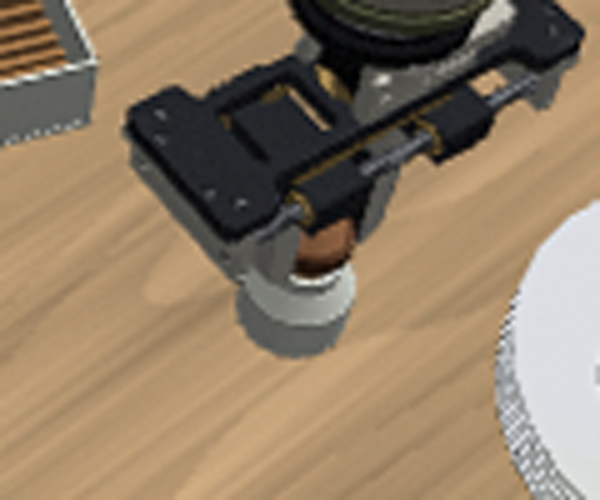

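The lid hangs centred just above the neck. Lowering slowly.

```bash

python3 -m inch '[0,2,-0.3,0,0,0,0, 0,4,-0.3,0,0,0,0, 0,5.5,-0.3,0,0,0,0, 0,7,-0.3,0,0,0,0, 0,8,-0.3,0,0,0,0, 0,8,-0.3,0,0,0,0, 0,8,-0.3,0,0,0,0, 0,8,-0.3,0,0,0,0]'; python3 -c "
from h import *
st()"
```

```text
time_s: 8.33
position: [0.6744, 0.0165, 0.0607]
orientation: [0.474, 0.524, 0.474, -0.524]
contact_force: [0.7, -0.7, -0.5]
grip_width: 0.4
t 8.3333 p [0.6744 0.0165 0.0607] yaw -1.671 xax [ 0.  0. -1.] F [ 0.68 -0.67 -0.5 ] g 0.4 q6 1.62
```

```bash

python3 -m inch '[0,0.5,0,0,0,0,0, 0,0.5,0,0,0,0,0, 0,1,0,0,0,0,0, 0,1,0,0,0,0,0, 0,1,0,0,0,0,0, 0,1,0,0,0,0,0, 0,1,0,0,0,0,0, 0,1,0,0,0,0,0]'; python3 - <<'E'
from h import *
st();f=imaging.grab_frame("wrist"); cv2.imwrite("pics/w8.png",cv2.resize(f["image"][150:270,175:325,::-1],None,fx=5,fy=5,interpolation=cv2.INTER_CUBIC))
E
```

```text
time_s: 9.0
position: [0.6747, 0.0165, 0.0606]
orientation: [0.475, 0.525, 0.474, -0.524]
contact_force: [-3.3, 0.4, 6.5]
grip_width: 0.397
t 9.0 p [0.6747 0.0165 0.0606] yaw -1.671 xax [ 0.001 -0.    -1.   ] F [-3.3   0.38  6.48] g 0.397 q6 1.62
```

View pics/w8.png

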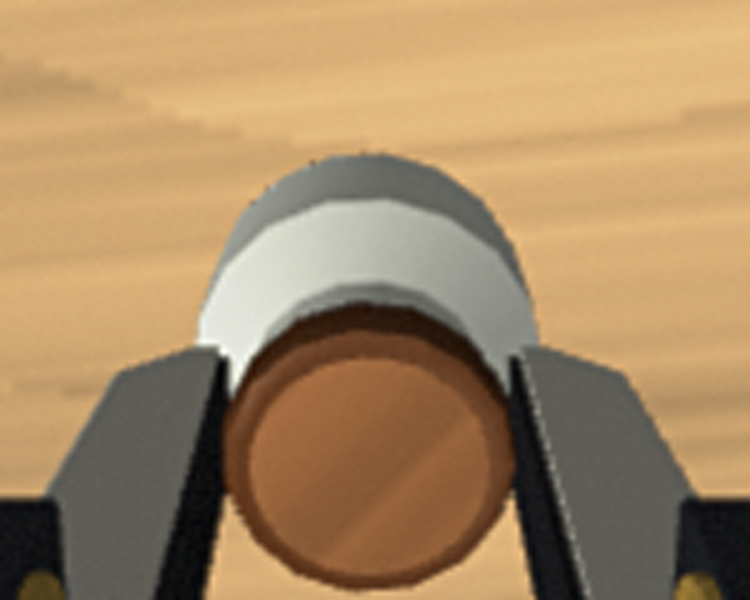

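Contact at the expected height: 6.5 N up at z 0.0606 against a predicted 0.0607. Releasing.

```bash

python3 -m inch '[50,0,0,0,0,0,0, 60,0,0,0,0,0,0, 80,0,0,0,0,0,0, 100,0,0,0,0,0,0, 100,0,0,0,0,0,0, 100,0,0,0,0,0,0, 100,0,0,0,0,0,0, 100,0,0,0,0,0,0]'; python3 - <<'E'
from h import *
st()
E
python3 -m inch '[100,-20,0,0,0,0,0, 100,-50,0,0,0,0,0, 100,-80,0,0,0,0,0, 100,-90,0,0,0,0,0, 100,-90,0,0,0,0,0, 100,-90,0,0,0,0,0, 100,-90,0,0,0,0,0, 100,-90,0,0,0,0,0]'; python3 - <<'E'
from h import *
st();f=imaging.grab_frame("wrist"); cv2.imwrite("pics/w9.png",cv2.resize(f["image"][80:320,100:400,::-1],None,fx=2,fy=2,interpolation=cv2.INTER_CUBIC))
f=imaging.grab_frame("scene"); cv2.imwrite("pics/s9.png",crop(f,342,240,60,50,10))
tgt(.5772,-.217,.12,-1.671)
E
```

```text
time_s: 9.72
position: [0.6744, 0.0165, 0.0596]
orientation: [0.474, 0.524, 0.474, -0.524]
contact_force: [0.9, 0.2, 0.4]
grip_width: 0.924
t 9.7167 p [0.6744 0.0165 0.0596] yaw -1.671 xax [-0.  0. -1.] F [0.9  0.25 0.35] g 0.924 q6 1.62
time_s: 10.38
position: [0.6729, 0.0165, 0.1469]
orientation: [-0.473, -0.523, -0.475, 0.525]
contact_force: [0.6, 0.0, -1.2]
grip_width: 1.003
t 10.3833 p [0.6729 0.0165 0.1469] yaw -1.671 xax [-0.004  0.    -1.   ] F [ 0.64  0.03 -1.16] g 1.003 q6 1.62
shift [ 27.7 -72.1 241.9] rot [-0.     0.     0.003] deg 0.2 t 10.48 q [-0.05  0.38  1.35 -0.    1.42  1.62]
```

View pics/w9.png

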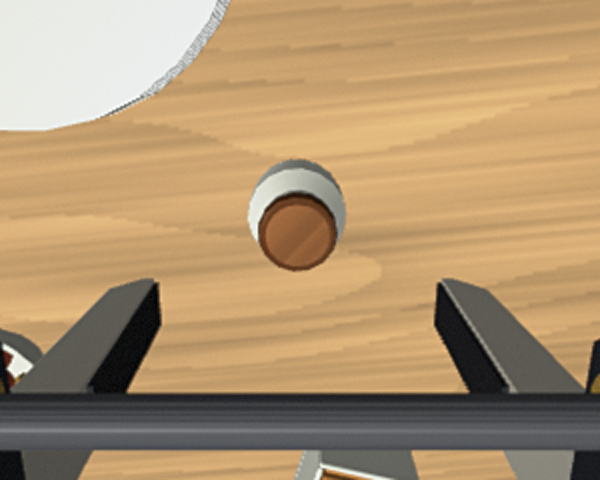

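View pics/s9.png

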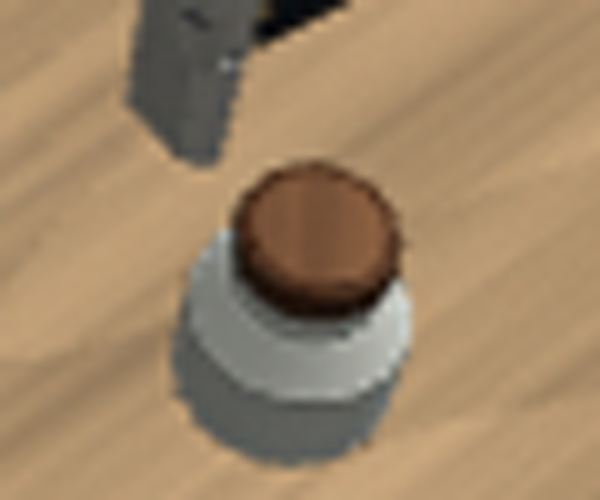

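The small lid is seated flat. Back to the stack for the larger round lid.

```bash

python3 -m inch '[100,0,-9,30,0,0,0, 100,0,-20,68,0,0,0, 100,0,-32,106,0,0,0, 100,10,-43,144,0,0,0, 100,18,-54,182,0,0,0, 100,26,-65,220,0,0,0, 100,28,-72,242,0,0,0, 100,28,-72,242,0,0,0]'; 
python3 -m inch '[100,0,0,0,0,0,0, 100,0,0,0,0,0,0, 100,0,0,0,0,0,0, 100,0,0,0,0,0,0, 100,0,0,0,0,0,0, 100,0,0,0,0,0,0, 100,0,0,0,0,0,0, 100,0,0,0,0,0,0]' >/dev/null; python3 - <<'E'
from h import *
st();f=imaging.grab_frame("wrist"); cv2.imwrite("pics/w10.png",cv2.resize(f["image"][100:250,150:340,::-1],None,fx=4,fy=4,interpolation=cv2.INTER_CUBIC))
tgt(.5772,-.217,.051,-1.671); print(w2px(f,[.5772,-.217,.054]),w2px(f,[.579,-.217,.036]))
E
```

```text
time_s: 11.15
position: [0.5754, -0.2213, 0.1195]
orientation: [-0.472, -0.525, -0.474, 0.526]
contact_force: [0.6, 0.8, -0.9]
grip_width: 0.996
t 11.8167 p [ 0.5787 -0.2168  0.1217] yaw -1.67 xax [ 0. -0. -1.] F [-0.42  0.19  0.13] g 1.004 q6 1.23
shift [70.7 -1.4  0.2] rot [ 0.  0. -0.] deg 0.0 t 11.87 q [-0.44  0.25  1.55  0.    1.34  1.23]
(np.float64(249.51472309025), np.float64(206.08089287835435)) (np.float64(249.24206612472216), np.float64(197.83669172767546))
```

View pics/w10.png

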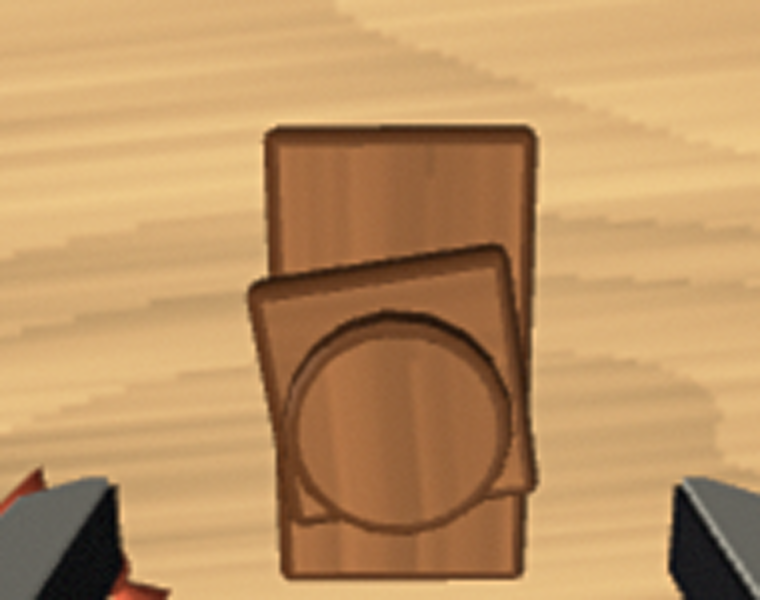

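```bash

python3 -m inch '[100,20,-1,0,0,0,0, 100,45,-1.4,0,0,0,0, 100,62,-1.4,0,0,0,0, 100,70.5,-1.4,0,0,0,0, 100,70.5,-1.4,0,0,0,0, 100,70.5,-1.4,0,0,0,0, 100,70.5,-1.4,0,0,0,0, 100,70.5,-1.4,0,0,0,0]'; 
python3 -m inch '[50,0,0,0,0,0,0, 20,0,0,0,0,0,0, 0,0,0,0,0,0,0, 0,0,0,0,0,0,0, 0,0,0,0,0,0,0, 0,0,0,0,0,0,0, 0,0,0,0,0,0,0, 0,0,0,0,0,0,0]'
python3 -m inch '[0,0,0,0,0,0,0, 0,0,0,0,0,0,0, 0,0,0,0,0,0,0, 0,0,0,0,0,0,0, 0,0,0,0,0,0,0, 0,0,0,0,0,0,0, 0,0,0,0,0,0,0, 0,0,0,0,0,0,0]'
python3 - <<'E'
from h import *
st()
E
```

```text
time_s: 12.53
position: [0.5783, -0.2175, 0.053]
orientation: [0.475, 0.525, 0.473, -0.524]
contact_force: [0.4, -0.6, 0.5]
grip_width: 0.999
time_s: 13.2
position: [0.5771, -0.217, 0.0511]
orientation: [-0.474, -0.524, -0.474, 0.524]
contact_force: [0.0, 0.0, -0.2]
grip_width: 0.552
time_s: 13.87
position: [0.5771, -0.217, 0.0511]
orientation: [-0.474, -0.524, -0.474, 0.524]
contact_force: [-0.3, 0.5, 1.3]
grip_width: 0.55
t 13.8667 p [ 0.5771 -0.217   0.0511] yaw -1.671 xax [-0.  0. -1.] F [-0.34  0.5   1.25] g 0.55 q6 1.23
```

```bash

python3 -m inch '[0,-10,0,0,0,0,0, 0,-30,0,0,0,0,0, 0,-60,0,0,0,0,0, 0,-90,0,0,0,0,0, 0,-100,0,0,0,0,0, 0,-100,0,0,0,0,0, 0,-100,0,0,0,0,0, 0,-100,0,0,0,0,0]'
python3 - <<'E'
from h import *
st();f=imaging.grab_frame("wrist"); cv2.imwrite("pics/w11.png",cv2.resize(f["image"][100:320,100:400,::-1],None,fx=2,fy=2))
tgt(.3855,.2980,.15,-1.671)
E
```

```text
time_s: 14.53
position: [0.5761, -0.2165, 0.1492]
orientation: [-0.473, -0.524, -0.475, 0.525]
contact_force: [0.3, 0.8, -1.6]
grip_width: 0.55
t 14.5333 p [ 0.5761 -0.2165  0.1492] yaw -1.671 xax [-0.002  0.001 -1.   ] F [ 0.3   0.8  -1.58] g 0.55 q6 1.23
shift [ 2.000e-01 -2.408e+02 -4.928e+02] rot [ 0.    -0.001  0.003] deg 0.2 t 14.58 q [-0.44  0.22  1.53 -0.    1.39  1.23]
```

View pics/w11.png

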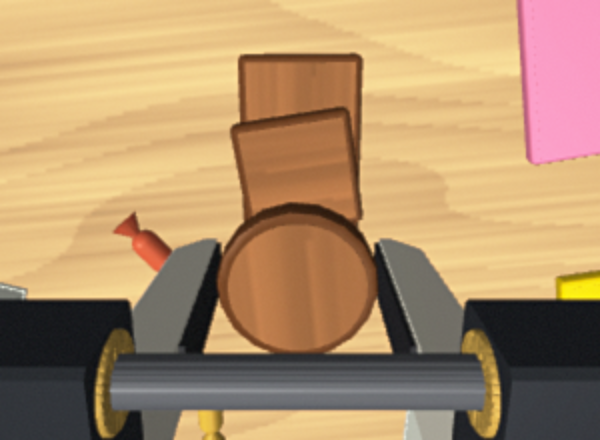

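```bash

python3 -m inch '[0,0,-12,-25,0,0,0, 0,0,-29,-59,0,0,0, 0,0,-46,-94,0,0,0, 0,0,-63,-128,0,0,0, 0,0,-80,-163,0,0,0, 0,0,-96,-197,0,0,0, 0,0,-113,-232,0,0,0, 0,0,-130,-266,0,0,0]'
python3 -m inch '[0,0,-17,-34,0,0,0, 0,0,-34,-69,0,0,0, 0,0,-51,-103,0,0,0, 0,0,-67,-138,0,0,0, 0,0,-84,-172,0,0,0, 0,0,-98,-200,0,0,0, 0,0,-108,-220,0,0,0, 0,0,-111,-227,0,0,0]'
python3 -m inch '[0,0,0,0,0,0,0, 0,0,0,0,0,0,0, 0,0,0,0,0,0,0, 0,0,0,0,0,0,0, 0,0,0,0,0,0,0, 0,0,0,0,0,0,0, 0,0,0,0,0,0,0, 0,0,0,0,0,0,0]' >/dev/null
python3 - <<'E'
from h import *
st();f=imaging.grab_frame("wrist"); cv2.imwrite("pics/w12.png",cv2.resize(f["image"][100:270,150:350,::-1],None,fx=4,fy=4,interpolation=cv2.INTER_CUBIC))
tgt(.3855,.2980,.08,-1.671); print(w2px(f,[.3855,.298,.058]))
E
```

```text
time_s: 15.25
position: [0.4722, 0.0622, 0.1492]
orientation: [-0.473, -0.524, -0.475, 0.525]
contact_force: [0.9, 0.0, -0.6]
grip_width: 0.55
time_s: 15.92
position: [0.3841, 0.2997, 0.1493]
orientation: [-0.475, -0.523, -0.476, 0.525]
contact_force: [0.1, 0.8, -0.2]
grip_width: 0.553
t 16.5833 p [0.3869 0.2973 0.1512] yaw -1.672 xax [ 0.  0. -1.] F [ 0.3  -0.59  0.26] g 0.552 q6 2.22
shift [71.2 -1.4 -0.4] rot [-0. -0. -0.] deg 0.0 t 16.63 q [ 0.55 -0.13  1.89 -0.    1.38  2.22]
(np.float64(248.53714576569195), np.float64(197.1794021517743))
```

View pics/w12.png

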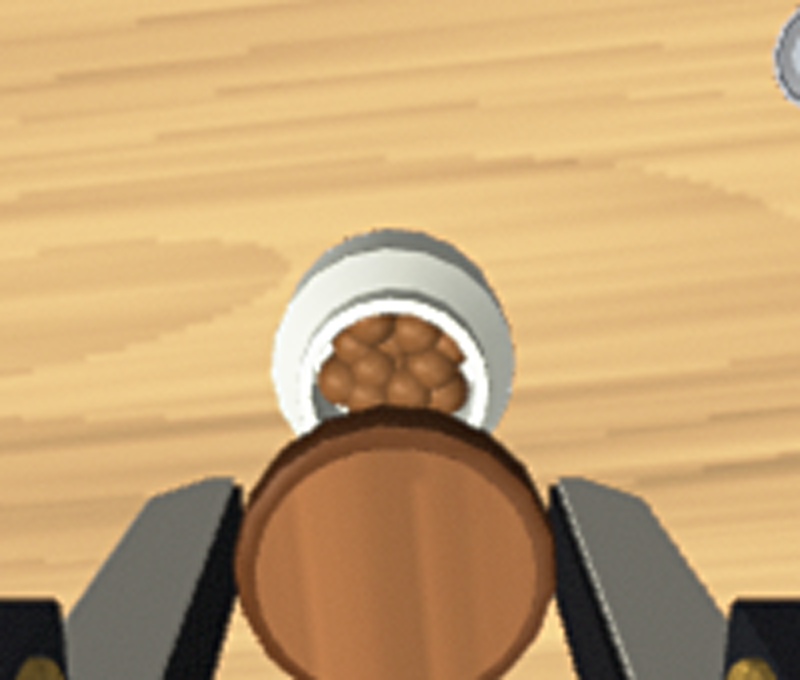

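The rim centre is at about (248.6,197), against a prediction of (248.5,197.2). Lowering.

```bash

python3 -m inch '[0,20,-1.4,-0.4,0,0,0, 0,45,-1.4,-0.4,0,0,0, 0,62,-1.4,-0.4,0,0,0, 0,71,-1.4,-0.4,0,0,0, 0,74,-1.4,-0.4,0,0,0, 0,75,-1.4,-0.4,0,0,0, 0,75,-1.4,-0.4,0,0,0, 0,75,-1.4,-0.4,0,0,0]'
python3 - <<'E'
from h import *
st();f=imaging.grab_frame("wrist"); cv2.imwrite("pics/w13.png",cv2.resize(f["image"][100:270,150:350,::-1],None,fx=4,fy=4,interpolation=cv2.INTER_CUBIC))
tgt(.3855,.2980,.067,-1.671)
E
```

```text
time_s: 17.3
position: [0.3862, 0.2988, 0.0775]
orientation: [0.474, 0.525, 0.474, -0.524]
contact_force: [-0.0, -0.4, 0.6]
grip_width: 0.553
t 17.3 p [0.3862 0.2988 0.0775] yaw -1.671 xax [ 0.002  0.001 -1.   ] F [-0.03 -0.35  0.59] g 0.553 q6 2.22
shift [10.5 -0.6  0.8] rot [ 0.    -0.001 -0.002] deg 0.1 t 17.35 q [ 0.55 -0.04  1.96  0.    1.23  2.22]
```

View pics/w13.png

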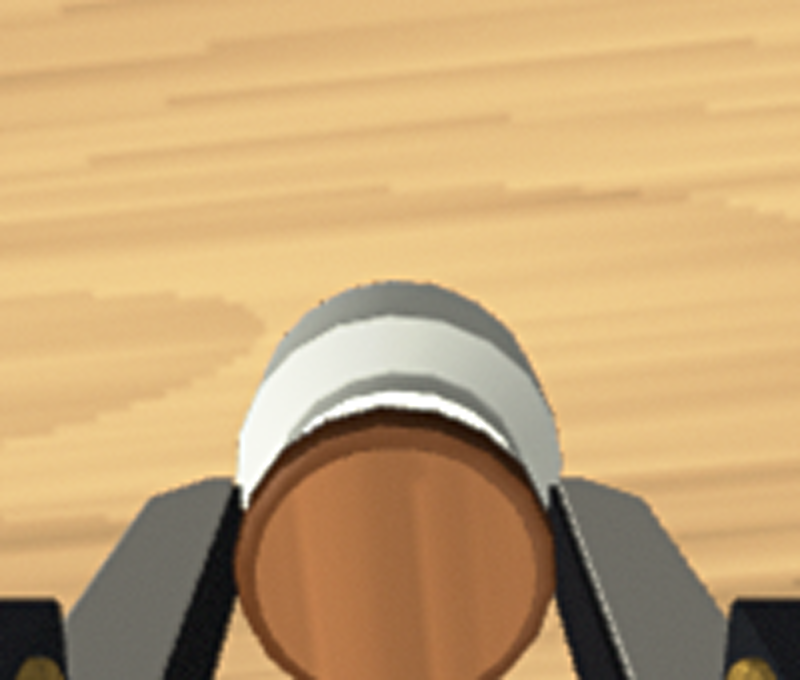

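```bash

python3 -m inch '[0,2,-0.3,0.4,0,0,0, 0,4,-0.3,0.4,0,0,0, 0,6,-0.3,0.4,0,0,0, 0,8,-0.3,0.4,0,0,0, 0,9,-0.3,0.4,0,0,0, 0,9.5,-0.3,0.4,0,0,0, 0,10,-0.3,0.4,0,0,0, 0,10,-0.3,0.4,0,0,0]'
python3 -c "
from h import *
st()"
```

```text
time_s: 18.02
position: [0.3851, 0.2979, 0.067]
orientation: [-0.474, -0.524, -0.474, 0.524]
contact_force: [-3.5, -2.6, 8.4]
grip_width: 0.552
t 18.0167 p [0.3851 0.2979 0.067 ] yaw -1.671 xax [ 0. -0. -1.] F [-3.53 -2.63  8.44] g 0.552 q6 2.22
```

Contact at z 0.067 as predicted (0.0671). Releasing and retreating.

```bash

python3 -m inch '[60,0,0,0,0,0,0, 70,0,0,0,0,0,0, 80,0,0,0,0,0,0, 100,0,0,0,0,0,0, 100,0,0,0,0,0,0, 100,0,0,0,0,0,0, 100,0,0,0,0,0,0, 100,0,0,0,0,0,0]'
python3 -m inch '[100,-20,0,0,0,0,0, 100,-50,0,0,0,0,0, 100,-80,0,0,0,0,0, 100,-90,0,0,0,0,0, 100,-90,0,0,0,0,0, 100,-90,0,0,0,0,0, 100,-90,0,0,0,0,0, 100,-90,0,0,0,0,0]'; python3 - <<'E'
from h import *
st();f=imaging.grab_frame("wrist"); a=cv2.resize(f["image"][80:320,150:350,::-1],None,fx=2,fy=2,interpolation=cv2.INTER_CUBIC)
f=imaging.grab_frame("scene"); b=crop(f,341,127,40,48,10); cv2.imwrite("pics/w14.png",np.hstack([a,b]))
tgt(.579,-.217,.15,.075-np.pi/2)
E
```

```text
time_s: 18.68
position: [0.3849, 0.2978, 0.0661]
orientation: [-0.474, -0.524, -0.474, 0.524]
contact_force: [0.5, 0.5, -0.3]
grip_width: 0.992
time_s: 19.35
position: [0.3839, 0.2971, 0.154]
orientation: [-0.474, -0.523, -0.475, 0.526]
contact_force: [0.2, 0.4, 0.0]
grip_width: 1.001
t 19.35 p [0.3839 0.2971 0.154 ] yaw -1.671 xax [-0.003 -0.002 -1.   ] F [0.2  0.36 0.02] g 1.001 q6 2.22
shift [  4.7 245.4 492.2] rot [-0.175  0.002  0.002] deg 10.0 t 19.45 q [ 0.55 -0.13  1.89 -0.    1.39  2.22]
```

View pics/w14.png

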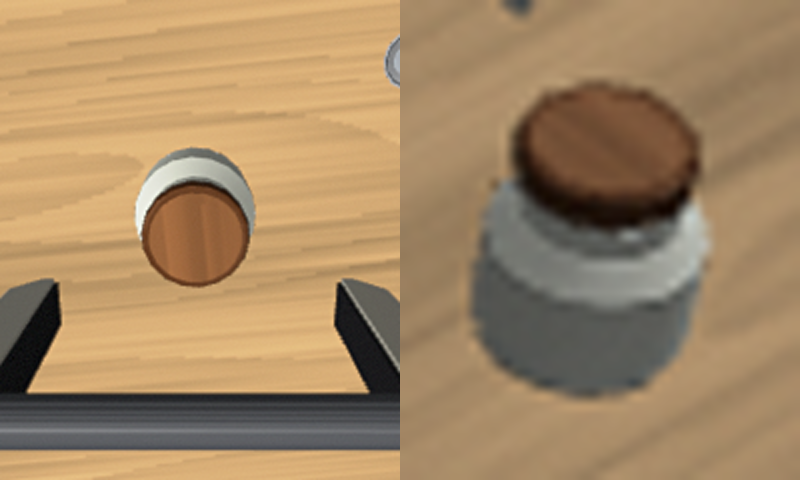

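```bash

python3 -m inch '[100,0,12,25,0,0,0, 100,0,29,59,0,0,0, 100,0,46,94,0,0,0, 100,0,63,128,-0.05,0,0, 100,0,80,163,-0.1,0,0, 100,0,96,197,-0.15,0,0, 100,0,113,232,-0.175,0,0, 100,0,130,266,-0.175,0,0]'
python3 -c "
from h import *
tgt(.579,-.217,.12,.075-np.pi/2)"
```

```text
time_s: 20.12
position: [0.4875, 0.0182, 0.1554]
orientation: [0.518, 0.48, 0.519, -0.481]
contact_force: [1.1, 0.5, -0.4]
grip_width: 0.999
shift [ 35.2  73.3 241.5] rot [ 0.002 -0.     0.001] deg 0.1 t 20.12 q [-0.07 -0.13  1.88  0.    1.39  1.43]
```

```bash

python3 -m inch '[100,0,11,36,0,0,0, 100,0,22,73,0,0,0, 100,0,33,110,0,0,0, 100,8,44,146,0,0,0, 100,16,55,182,0,0,0, 100,24,65,215,0,0,0, 100,33,70,232,0,0,0, 100,33,70,232,0,0,0]'
python3 -m inch '[100,0,0,0,0,0,0, 100,0,0,0,0,0,0, 100,0,0,0,0,0,0, 100,0,0,0,0,0,0, 100,0,0,0,0,0,0, 100,0,0,0,0,0,0, 100,0,0,0,0,0,0, 100,0,0,0,0,0,0]' >/dev/null; python3 - <<'E'
from h import *
st();f=imaging.grab_frame("wrist"); cv2.imwrite("pics/w15.png",cv2.resize(f["image"][90:240,150:350,::-1],None,fx=4,fy=4,interpolation=cv2.INTER_CUBIC))
tgt(.579,-.217,.033,.075-np.pi/2); print(w2px(f,[.579,-.217,.036]))
for a,b in ((-1,-1),(-1,1),(1,1),(1,-1)):
    c,s=np.cos(.075),np.sin(.075);x,y=a*.031,b*.031
    u,v=w2px(f,[.579+c*x-s*y,-.217+s*x+c*y,.036]); print(round((u-150+.5)*4),round((v-90+.5)*4))
E
```

```text
time_s: 20.78
position: [0.5738, -0.2092, 0.1197]
orientation: [0.516, 0.481, 0.519, -0.483]
contact_force: [-0.7, -0.4, -0.6]
grip_width: 1.002
t 21.45 p [ 0.575  -0.2057  0.1234] yaw -1.496 xax [ 0. -0. -1.] F [0.31 0.52 0.05] g 0.999 q6 1.07
shift [90.3  3.2 11.5] rot [ 0.  0. -0.] deg 0.0 t 21.5 q [-0.43  0.23  1.57  0.    1.34  1.07]
(np.float64(261.03380874187917), np.float64(194.52191957008822))
571 541
318 541
313 291
583 291
```

View pics/w15.png

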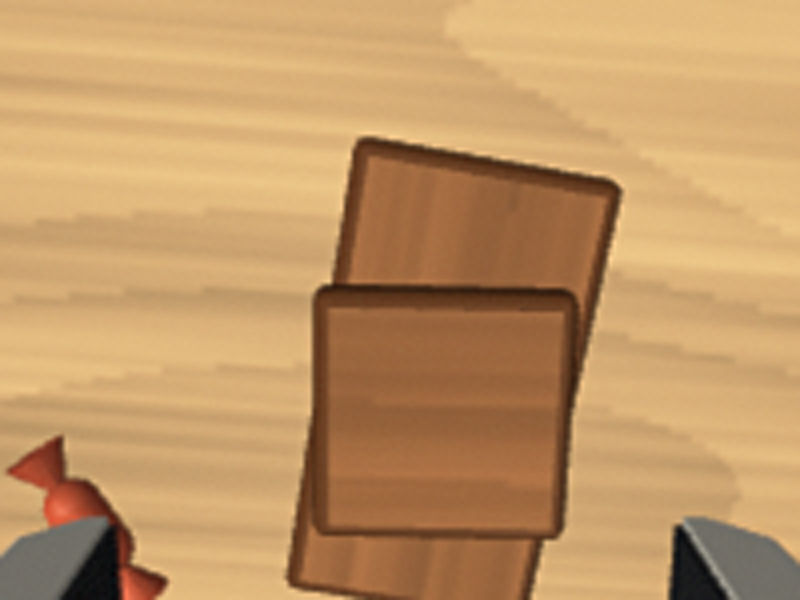

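```bash
python3 -c "
from h import *
f=imaging.grab_frame('wrist')
for u,v in ((75,510),(35,455),(140,575),(130,535)): print(px2w(f,150+u/4,90+v/4,.008)-[.579,-.217,0])"
python3 -m inch '[88,20,3,10,0.013,0,0, 88,40,2.5,12,0.013,0,0, 88,50,2.5,12,0.013,0,0, 88,50,2.5,12,0.013,0,0, 88,50,2.5,12,0.013,0,0, 88,50,2.5,12,0.013,0,0, 88,50,2.5,12,0.013,0,0, 88,50,2.5,12,0.013,0,0]'
python3 - <<'E'
from h import *
st();f=imaging.grab_frame("wrist"); cv2.imwrite("pics/w16.png",cv2.resize(f["image"][90:290,130:370,::-1],None,fx=3,fy=3,interpolation=cv2.INTER_CUBIC))
tgt(.5785,-.217,.033,.062-np.pi/2)
E
```

```text
[-0.04216949  0.09540851  0.008     ]
[-0.02713423  0.10594178  0.008     ]
[-0.06018083  0.07764907  0.008     ]
[-0.04840278  0.08048451  0.008     ]
time_s: 22.22
position: [0.5791, -0.218, 0.0746]
orientation: [0.516, 0.484, 0.515, -0.484]
contact_force: [0.2, 0.6, 0.4]
grip_width: 0.876
t 22.2167 p [ 0.5791 -0.218   0.0746] yaw -1.509 xax [ 0.002 -0.001 -1.   ] F [0.16 0.62 0.37] g 0.876 q6 1.07
shift [41.4 -0.5 -1. ] rot [-0.     0.001 -0.002] deg 0.1 t 22.27 q [-0.44  0.3   1.59  0.    1.25  1.07]
```

View pics/w16.png

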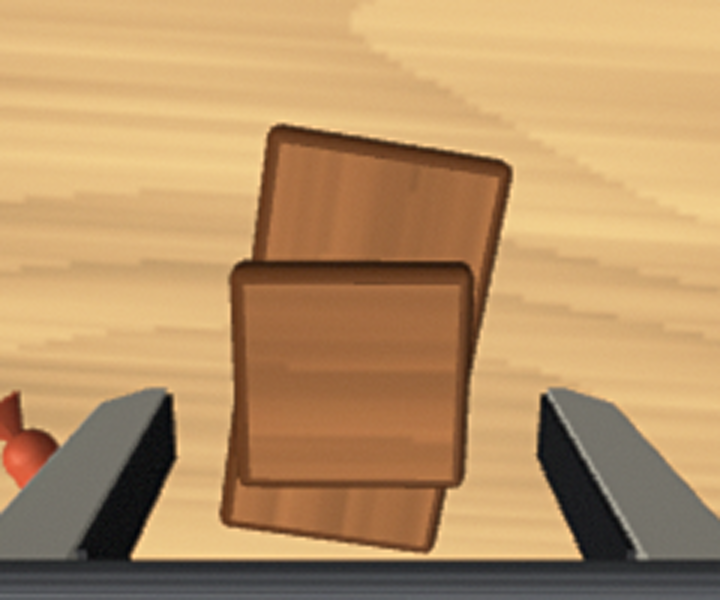

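```bash

python3 -m inch '[88,15,-0.5,-0.5,0,0,0, 88,30,-0.5,-0.5,0,0,0, 88,40,-0.5,-0.5,0,0,0, 88,40,-0.5,-0.5,0,0,0, 88,40,-0.5,-0.5,0,0,0, 88,40,-0.5,-0.5,0,0,0, 88,40,-0.5,-0.5,0,0,0, 88,40,-0.5,-0.5,0,0,0]'
python3 -m inch '[60,0,0,0,0,0,0, 50,0,0,0,0,0,0, 20,0,0,0,0,0,0, 0,0,0,0,0,0,0, 0,0,0,0,0,0,0, 0,0,0,0,0,0,0, 0,0,0,0,0,0,0, 0,0,0,0,0,0,0]'
python3 -m inch '[0,0,0,0,0,0,0, 0,0,0,0,0,0,0, 0,0,0,0,0,0,0, 0,0,0,0,0,0,0, 0,-10,0,0,0,0,0, 0,-20,0,0,0,0,0, 0,-30,0,0,0,0,0, 0,-30,0,0,0,0,0]'
python3 - <<'E'
from h import *
st();f=imaging.grab_frame("wrist"); cv2.imwrite("pics/w17.png",cv2.resize(f["image"][90:290,130:370,::-1],None,fx=3,fy=3,interpolation=cv2.INTER_CUBIC))
E
```

```text
time_s: 22.93
position: [0.5785, -0.2176, 0.0343]
orientation: [0.516, 0.485, 0.515, -0.484]
contact_force: [0.2, -1.4, 0.5]
grip_width: 0.878
time_s: 23.6
position: [0.5778, -0.2173, 0.0333]
orientation: [0.515, 0.484, 0.515, -0.484]
contact_force: [-0.2, -0.2, 2.7]
grip_width: 0.661
time_s: 24.27
position: [0.5797, -0.2181, 0.0667]
orientation: [0.517, 0.485, 0.514, -0.484]
contact_force: [0.9, 0.4, -0.5]
grip_width: 0.664
t 24.2667 p [ 0.5797 -0.2181  0.0667] yaw -1.509 xax [ 0.004 -0.002 -1.   ] F [ 0.87  0.36 -0.54] g 0.664 q6 1.07
```

View pics/w17.png

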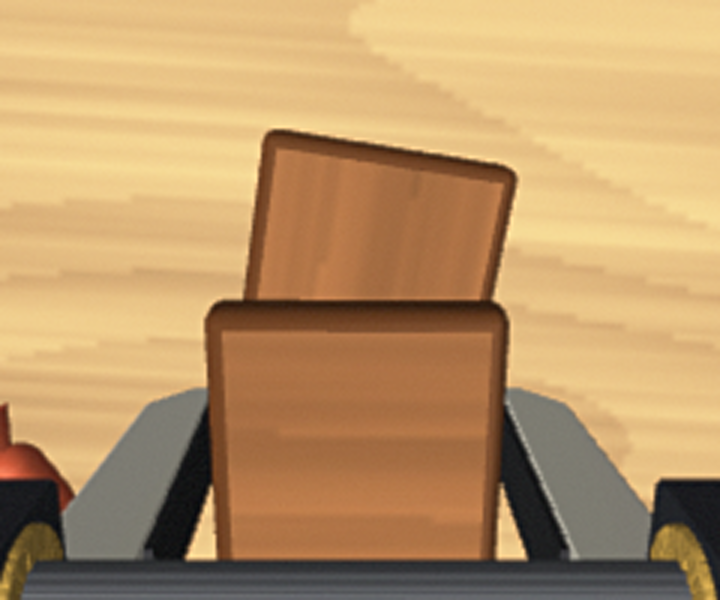

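```bash

python3 -m inch '[0,-15,0,0,0,0,0, 0,-30,0,0,0,0,0, 0,-50,0,0,0,0,0, 0,-68,0,0,0,0,0, 0,-75,0,0,0,0,0, 0,-75,0,0,0,0,0, 0,-75,0,0,0,0,0, 0,-75,0,0,0,0,0]'
python3 - <<'E'
from h import *
st();f=imaging.grab_frame("wrist"); s=sense();p=s["position"]
for v in (318,328): print(rot(s['orientation']).inv().apply(px2w(f,130+356/3,90+v/3,p[2]+.0027)-p))
tgt(.3958,-.3013,.14,-.144-np.pi/2)
E
```

```text
time_s: 24.98
position: [0.5769, -0.2169, 0.1365]
orientation: [0.514, 0.484, 0.516, -0.485]
contact_force: [-0.5, -0.5, -1.2]
grip_width: 0.663
t 24.9833 p [ 0.5769 -0.2169  0.1365] yaw -1.509 xax [-0.002  0.001 -1.   ] F [-0.52 -0.46 -1.17] g 0.663 q6 1.07
[-0.00277225  0.0304313  -0.00031062]
[-0.00276724  0.02832966 -0.00030913]
shift [  -3.4 -185.8   73.1] rot [ 0.206 -0.001  0.003] deg 11.8 t 25.03 q [-0.44  0.24  1.54 -0.    1.37  1.07]
```

```bash

python3 -m inch '[0,-2,-23,9,0.03,0,0, 0,-4,-58,23,0.08,0,0, 0,-4,-93,37,0.13,0,0, 0,-4,-128,50,0.18,0,0, 0,-4,-160,63,0.206,0,0, 0,-4,-180,71,0.206,0,0, 0,-4,-186,73,0.206,0,0, 0,-4,-186,73,0.206,0,0]'
python3 -m inch '[0,0,0,0,0,0,0, 0,0,0,0,0,0,0, 0,0,0,0,0,0,0, 0,0,0,0,0,0,0, 0,0,0,0,0,0,0, 0,0,0,0,0,0,0, 0,0,0,0,0,0,0, 0,0,0,0,0,0,0]' >/dev/null
cat > pred.py <<'E'
from h import *
def predrect(f,x,y,z,yaw,a,b,u0,v0,s):
    c,S=np.cos(yaw),np.sin(yaw); o=[]
    for i,j in ((1,1),(1,-1),(-1,-1),(-1,1)):
        X,Y=i*a/2,j*b/2; u,v=w2px(f,[x+c*X-S*Y,y+S*X+c*Y,z]); o.append((round((u-u0+.5)*s),round((v-v0+.5)*s)))
    return o
E
python3 - <<'E'
from pred import *
st();f=imaging.grab_frame("wrist"); cv2.imwrite("pics/w18.png",cv2.resize(f["image"][90:290,130:370,::-1],None,fx=3,fy=3,interpolation=cv2.INTER_CUBIC))
tgt(.3958,-.3013,.085,-.144-np.pi/2); print(predrect(f,.3958,-.3013,.062,-.144,.057,.057,130,90,3))
E
```

```text
time_s: 25.7
position: [0.3951, -0.3019, 0.1412]
orientation: [-0.462, -0.535, -0.463, 0.535]
contact_force: [0.6, -0.1, -0.6]
grip_width: 0.661
t 26.3667 p [ 0.3967 -0.3015  0.1421] yaw -1.715 xax [ 0.  0. -1.] F [-0.93  0.31 -0.56] g 0.662 q6 0.96
shift [57.1 -0.9 -0.1] rot [-0. -0.  0.] deg 0.0 t 26.42 q [-0.75 -0.09  1.87  0.    1.36  0.96]
[(263, 244), (454, 244), (448, 419), (269, 419)]
```

View pics/w18.png

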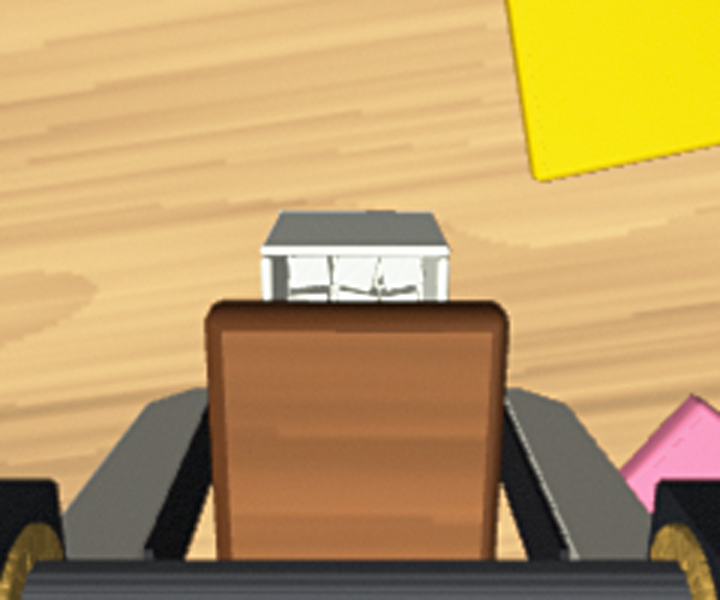

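```bash

python3 -m inch '[0,15,-1.2,-0.6,0,0,0, 0,35,-1.2,-0.6,0,0,0, 0,50,-1.2,-0.6,0,0,0, 0,58,-1.2,-0.6,0,0,0, 0,59,-1.2,-0.6,0,0,0, 0,59,-1.2,-0.6,0,0,0, 0,59,-1.2,-0.6,0,0,0, 0,59,-1.2,-0.6,0,0,0]'
python3 - <<'E'
from pred import *
st();f=imaging.grab_frame("wrist"); a=cv2.resize(f["image"][90:290,130:370,::-1],None,fx=1.7,fy=1.7,interpolation=cv2.INTER_CUBIC)
f=imaging.grab_frame("scene"); b=crop(f,158,228,64,54,6);a=cv2.resize(a,(384,324)); cv2.imwrite("pics/w19.png",np.hstack([a,b]))
tgt(.3955,-.3008,.0713,-.144-np.pi/2)
E
```

```text
time_s: 27.08
position: [0.3962, -0.3015, 0.0844]
orientation: [0.463, 0.535, 0.462, -0.535]
contact_force: [-0.6, -0.1, -0.4]
grip_width: 0.661
t 27.0833 p [ 0.3962 -0.3015  0.0844] yaw -1.715 xax [ 0.002 -0.001 -1.   ] F [-0.63 -0.14 -0.45] g 0.661 q6 0.96
shift [12.9 -0.7 -0.5] rot [-0.     0.001 -0.002] deg 0.1 t 27.18 q [-0.75 -0.03  1.92  0.    1.24  0.96]
```

View pics/w19.png

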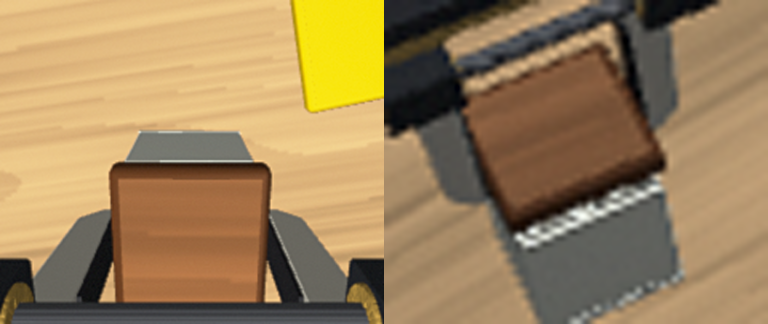

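```bash

python3 -m inch '[0,3,-0.3,-0.2,0,0,0, 0,5,-0.3,-0.2,0,0,0, 0,7,-0.3,-0.2,0,0,0, 0,9,-0.3,-0.2,0,0,0, 0,10.5,-0.3,-0.2,0,0,0, 0,11.5,-0.3,-0.2,0,0,0, 0,12.5,-0.3,-0.2,0,0,0, 0,12.5,-0.3,-0.2,0,0,0]'
python3 -c "
from h import *
st()"
```

```text
time_s: 27.85
position: [0.3953, -0.3007, 0.0713]
orientation: [0.463, 0.535, 0.463, -0.535]
contact_force: [-2.8, 2.3, 4.5]
grip_width: 0.665
t 27.85 p [ 0.3953 -0.3007  0.0713] yaw -1.715 xax [-0.  0. -1.] F [-2.82  2.32  4.51] g 0.665 q6 0.96
```

Contact at exactly the predicted 0.0713. Releasing.

```bash

python3 -m inch '[72,0,0,0,0,0,0, 80,0,0,0,0,0,0, 90,0,0,0,0,0,0, 100,0,0,0,0,0,0, 100,0,0,0,0,0,0, 100,0,0,0,0,0,0, 100,0,0,0,0,0,0, 100,0,0,0,0,0,0]'
python3 -m inch '[100,-20,0,0,0,0,0, 100,-50,0,0,0,0,0, 100,-80,0,0,0,0,0, 100,-90,0,0,0,0,0, 100,-90,0,0,0,0,0, 100,-90,0,0,0,0,0, 100,-90,0,0,0,0,0, 100,-90,0,0,0,0,0]'; python3 - <<'E'
from h import *
st();f=imaging.grab_frame("wrist"); a=cv2.resize(f["image"][80:320,150:350,::-1],None,fx=2,fy=2,interpolation=cv2.INTER_CUBIC)
f=imaging.grab_frame("scene"); b=crop(f,158,230,40,48,10); cv2.imwrite("pics/w20.png",np.hstack([a,b]))
tgt(.579,-.218,.12,-.095-np.pi/2)
E
```

```text
time_s: 28.52
position: [0.3952, -0.3006, 0.0706]
orientation: [-0.463, -0.535, -0.463, 0.535]
contact_force: [-0.1, 0.4, -0.7]
grip_width: 0.998
time_s: 29.18
position: [0.3942, -0.2997, 0.1584]
orientation: [-0.461, -0.535, -0.464, 0.535]
contact_force: [-0.1, -0.4, 0.1]
grip_width: 0.998
t 29.1833 p [ 0.3942 -0.2997  0.1584] yaw -1.715 xax [-0.003  0.002 -1.   ] F [-0.07 -0.41  0.09] g 0.998 q6 0.96
shift [  38.6  171.  -107.5] rot [-0.049 -0.002  0.002] deg 2.8 t 29.28 q [-0.75 -0.11  1.86 -0.    1.39  0.96]
```

View pics/w20.png

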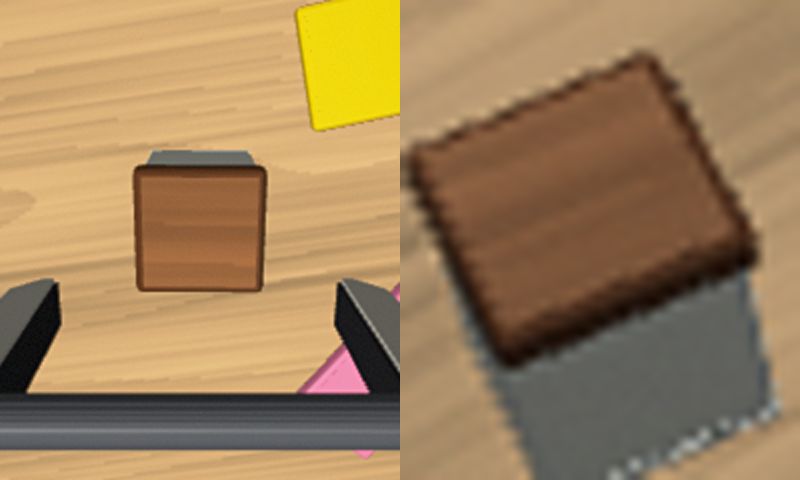

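The square lid is seated flat. Now the long lid.

```bash

python3 -m inch '[100,0,21,-13,0,0,0, 100,0,50,-32,-0.02,0,0, 100,0,82,-52,-0.05,0,0, 100,5,114,-72,-0.05,0,0, 100,15,144,-90,-0.05,0,0, 100,25,164,-103,-0.05,0,0, 100,37,171,-107.5,-0.05,0,0, 100,37,171,-107.5,-0.05,0,0]'
python3 -m inch '[100,0,0,0,0,0,0, 100,0,0,0,0,0,0, 100,0,0,0,0,0,0, 100,0,0,0,0,0,0, 100,0,0,0,0,0,0, 100,0,0,0,0,0,0, 100,0,0,0,0,0,0, 100,0,0,0,0,0,0]' >/dev/null
python3 - <<'E'
from pred import *
st();f=imaging.grab_frame("wrist"); cv2.imwrite("pics/w21.png",cv2.resize(f["image"][90:290,130:370,::-1],None,fx=3,fy=3,interpolation=cv2.INTER_CUBIC))
tgt(.579,-.218,.015,-.095-np.pi/2); print(predrect(f,.579,-.218,.018,-.095,.12,.066,130,90,3))
E
```

```text
time_s: 29.95
position: [0.5795, -0.2164, 0.1194]
orientation: [-0.475, -0.522, -0.478, 0.523]
contact_force: [-0.3, 0.0, -1.3]
grip_width: 1.0
t 30.6167 p [ 0.5798 -0.219   0.1239] yaw -1.665 xax [ 0. -0. -1.] F [0.25 0.17 0.09] g 1.002 q6 1.22
shift [108.8  -1.   -0.8] rot [ 0.001  0.    -0.   ] deg 0.0 t 30.67 q [-0.44  0.25  1.55  0.    1.34  1.22]
[(252, 130), (459, 130), (447, 469), (264, 469)]
```

View pics/w21.png

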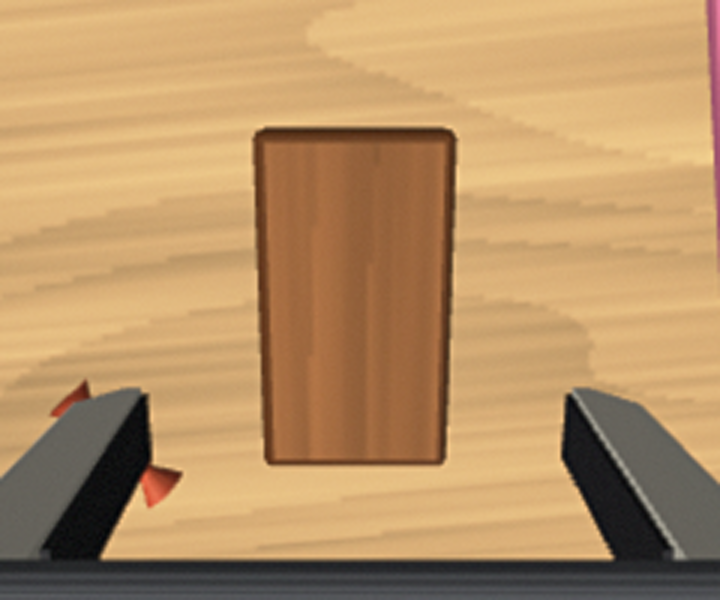

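```bash

python3 -m inch '[92,20,-0.5,-0.8,0,0,0, 92,50,-0.5,-0.8,0,0,0, 92,78,-0.5,-0.8,0,0,0, 92,90,-0.5,-0.8,0,0,0, 92,90,-0.5,-0.8,0,0,0, 92,90,-0.5,-0.8,0,0,0, 92,90,-0.5,-0.8,0,0,0, 92,90,-0.5,-0.8,0,0,0]'
python3 -m inch '[92,8,0,0,0,0,0, 92,15,0,0,0,0,0, 92,18,0,0,0,0,0, 92,18,0,0,0,0,0, 92,18,0,0,0,0,0, 92,18,0,0,0,0,0, 92,18,0,0,0,0,0, 92,18,0,0,0,0,0]'
python3 -c "
from h import *
st()"
```

```text
time_s: 31.33
position: [0.5811, -0.2187, 0.0361]
orientation: [0.477, 0.523, 0.475, -0.522]
contact_force: [-0.1, 0.3, -0.3]
grip_width: 0.924
time_s: 32.0
position: [0.5797, -0.2181, 0.016]
orientation: [0.476, 0.523, 0.476, -0.523]
contact_force: [0.5, 0.6, -0.4]
grip_width: 0.922
t 32.0 p [ 0.5797 -0.2181  0.016 ] yaw -1.665 xax [ 0. -0. -1.] F [ 0.54  0.64 -0.37] g 0.922 q6 1.22
```

```bash

python3 -m inch '[60,0,0,0,0,0,0, 40,0,0,0,0,0,0, 20,0,0,0,0,0,0, 0,0,0,0,0,0,0, 0,0,0,0,0,0,0, 0,0,0,0,0,0,0, 0,0,0,0,0,0,0, 0,0,0,0,0,0,0]'
python3 -m inch '[0,0,0,0,0,0,0, 0,0,0,0,0,0,0, 0,-5,0,0,0,0,0, 0,-15,0,0,0,0,0, 0,-30,0,0,0,0,0, 0,-40,0,0,0,0,0, 0,-40,0,0,0,0,0, 0,-40,0,0,0,0,0]'
python3 - <<'E'
from pred import *
st();f=imaging.grab_frame("wrist"); a=cv2.resize(f["image"][90:290,130:370,::-1],None,fx=2,fy=2,interpolation=cv2.INTER_CUBIC)
f=imaging.grab_frame("scene"); b=crop(f,235,262,64,80,5); cv2.imwrite("pics/w22.png",np.hstack([a,b]))
E
```

```text
time_s: 32.67
position: [0.5795, -0.218, 0.0157]
orientation: [0.476, 0.523, 0.476, -0.523]
contact_force: [0.1, -0.2, 0.5]
grip_width: 0.705
time_s: 33.33
position: [0.5804, -0.2184, 0.057]
orientation: [0.477, 0.523, 0.475, -0.523]
contact_force: [-0.8, -0.9, -0.5]
grip_width: 0.703
t 33.3333 p [ 0.5804 -0.2184  0.057 ] yaw -1.665 xax [ 0.002 -0.001 -1.   ] F [-0.81 -0.89 -0.52] g 0.703 q6 1.22
```

View pics/w22.png

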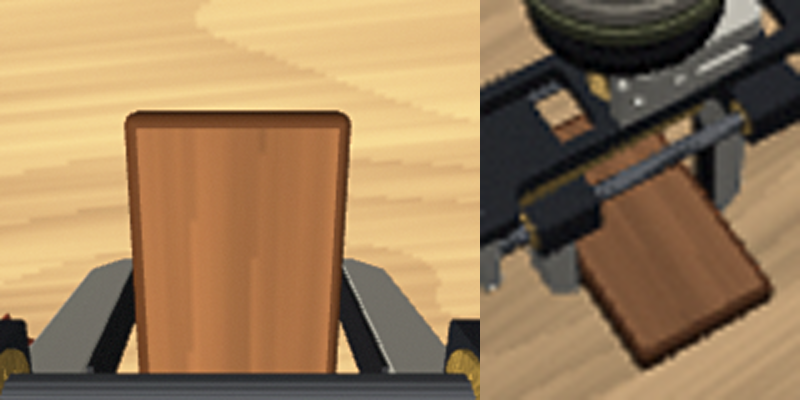

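```bash

python3 -m inch '[0,-15,0,0,0,0,0, 0,-40,0,0,0,0,0, 0,-70,0,0,0,0,0, 0,-85,0,0,0,0,0, 0,-85,0,0,0,0,0, 0,-85,0,0,0,0,0, 0,-85,0,0,0,0,0, 0,-85,0,0,0,0,0]'
python3 - <<'E'
from h import *
st();f=imaging.grab_frame("wrist"); s=sense();p=s["position"]
for v in (115,126): print(rot(s['orientation']).inv().apply(px2w(f,130+238/2,90+v/2,p[2]+.0023)-p))
tgt(.4695,.0093,.14,-.367-np.pi/2)
E
```

```text
time_s: 34.1
position: [0.5781, -0.2173, 0.1379]
orientation: [-0.475, -0.522, -0.477, 0.524]
contact_force: [0.0, 0.1, -1.1]
grip_width: 0.707
t 34.1 p [ 0.5781 -0.2173  0.1379] yaw -1.665 xax [-0.004  0.002 -1.   ] F [ 0.    0.11 -1.06] g 0.707 q6 1.22
[-0.00251376  0.05904299 -0.00036303]
[-0.00250241  0.0559138  -0.00035982]
shift [  -1.1 -129.5 -215.4] rot [ 0.273 -0.001  0.004] deg 15.6 t 34.15 q [-0.44  0.24  1.54  0.    1.37  1.22]
```

```bash

python3 -m inch '[0,0,-13,-22,0.03,0,0, 0,0,-32,-54,0.08,0,0, 0,0,-51,-86,0.13,0,0, 0,0,-70,-118,0.18,0,0, 0,0,-90,-150,0.23,0,0, 0,0,-109,-182,0.273,0,0, 0,0,-123,-205,0.273,0,0, 0,0,-129.5,-215.4,0.273,0,0]'
python3 -m inch '[0,0,0,0,0,0,0, 0,0,0,0,0,0,0, 0,0,0,0,0,0,0, 0,0,0,0,0,0,0, 0,0,0,0,0,0,0, 0,0,0,0,0,0,0, 0,0,0,0,0,0,0, 0,0,0,0,0,0,0]' >/dev/null
python3 - <<'E'
from pred import *
st();f=imaging.grab_frame("wrist"); cv2.imwrite("pics/w23.png",cv2.resize(f["image"][60:260,130:370,::-1],None,fx=3,fy=3,interpolation=cv2.INTER_CUBIC))
tgt(.4695,.0093,.071,-.367-np.pi/2); print(predrect(f,.4695,.0093,.05,-.367,.115,.061,130,60,3))
E
```

```text
time_s: 34.82
position: [0.4685, 0.0114, 0.1392]
orientation: [-0.4, -0.582, -0.402, 0.583]
contact_force: [0.5, -0.5, -0.9]
grip_width: 0.707
t 35.4833 p [0.4709 0.0083 0.1406] yaw -1.939 xax [-0. -0. -1.] F [ 1.01  0.01 -0.02] g 0.707 q6 1.85
shift [69.6 -1.6 -0.3] rot [-0.001 -0.     0.   ] deg 0.0 t 35.53 q [-0.09 -0.16  1.94  0.    1.36  1.85]
[(257, 234), (459, 234), (447, 575), (269, 576)]
```

View pics/w23.png

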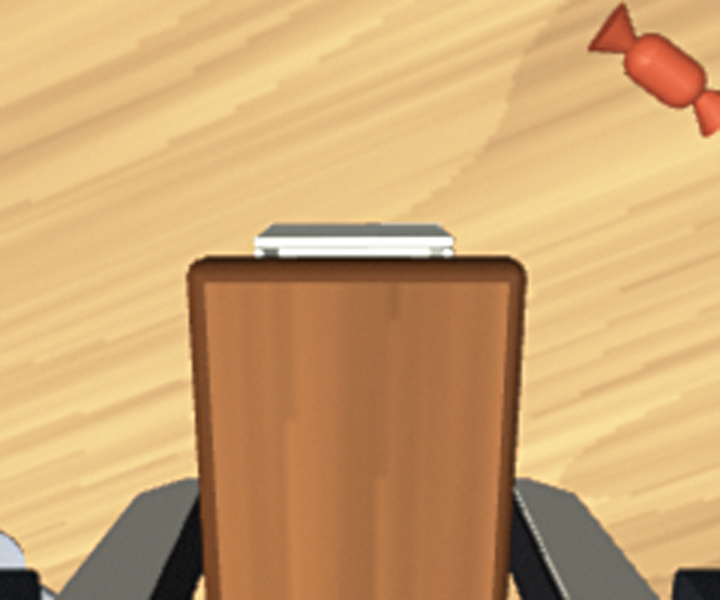

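```bash

python3 -m inch '[0,15,-2,-0.9,0,0,0, 0,40,-2,-0.9,0,0,0, 0,60,-2,-0.9,0,0,0, 0,68,-2,-0.9,0,0,0, 0,69,-2,-0.9,0,0,0, 0,69,-2,-0.9,0,0,0, 0,69,-2,-0.9,0,0,0, 0,69,-2,-0.9,0,0,0]'
python3 - <<'E'
from pred import *
st();f=imaging.grab_frame("wrist"); a=cv2.resize(f["image"][90:290,130:370,::-1],None,fx=2,fy=2,interpolation=cv2.INTER_CUBIC)[:, 40:440]
f=imaging.grab_frame("scene"); b=crop(f,282,190,80,80,5); cv2.imwrite("pics/w24.png",np.hstack([a,b]))
tgt(.4691,.0098,.0597,-.367-np.pi/2)
E
```

```text
time_s: 36.2
position: [0.4705, 0.0101, 0.0732]
orientation: [0.401, 0.584, 0.4, -0.582]
contact_force: [-0.6, -1.3, -0.4]
grip_width: 0.709
t 36.2 p [0.4705 0.0101 0.0732] yaw -1.938 xax [ 0.003 -0.    -1.   ] F [-0.64 -1.28 -0.45] g 0.709 q6 1.85
shift [13.2 -1.   0.7] rot [-0.    -0.001 -0.002] deg 0.1 t 36.3 q [-0.09 -0.09  2.01 -0.    1.22  1.85]
```

View pics/w24.png

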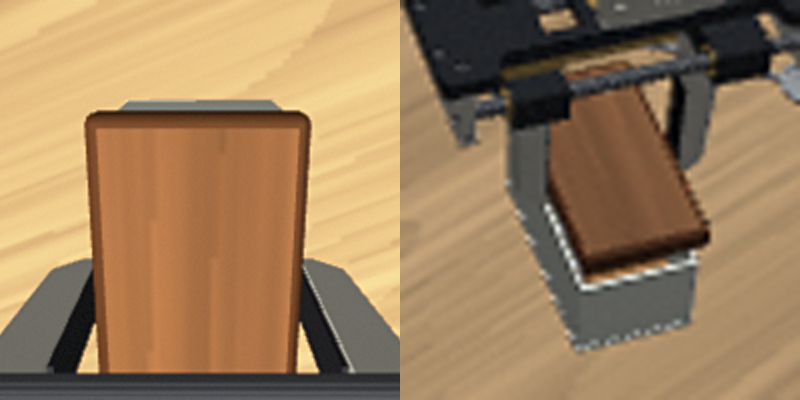

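```bash

python3 -m inch '[0,3,-0.3,0.2,0,0,0, 0,5,-0.3,0.2,0,0,0, 0,7,-0.3,0.2,0,0,0, 0,9,-0.3,0.2,0,0,0, 0,10.5,-0.3,0.2,0,0,0, 0,11.5,-0.3,0.2,0,0,0, 0,12.5,-0.3,0.2,0,0,0, 0,12.5,-0.3,0.2,0,0,0]'
python3 -c "
from h import *
st()"
```

```text
time_s: 36.97
position: [0.4689, 0.0101, 0.0596]
orientation: [-0.4, -0.583, -0.4, 0.583]
contact_force: [-3.6, 0.3, 5.7]
grip_width: 0.708
t 36.9667 p [0.4689 0.0101 0.0596] yaw -1.938 xax [-0. -0. -1.] F [-3.59  0.34  5.71] g 0.708 q6 1.85
```

Contact at the predicted height. Releasing.

```bash

python3 -m inch '[76,0,0,0,0,0,0, 82,0,0,0,0,0,0, 90,0,0,0,0,0,0, 100,0,0,0,0,0,0, 100,0,0,0,0,0,0, 100,0,0,0,0,0,0, 100,0,0,0,0,0,0, 100,0,0,0,0,0,0]'
python3 -m inch '[100,-20,0,0,0,0,0, 100,-50,0,0,0,0,0, 100,-85,0,0,0,0,0, 100,-120,0,0,0,0,0, 100,-140,0,0,0,0,0, 100,-140,0,0,0,0,0, 100,-140,0,0,0,0,0, 100,-140,0,0,0,0,0]'
python3 -m inch '[100,0,-20,20,0,0,0, 100,0,-40,55,0,0,0, 100,0,-50,90,0,0,0, 100,0,-60,125,0,0,0, 100,0,-60,160,0,0,0, 100,0,-60,190,0,0,0, 100,0,-60,190,0,0,0, 100,0,-60,190,0,0,0]'
python3 - <<'E'
from h import *
st()
f=imaging.grab_frame("scene"); cv2.imwrite("pics/s30.png",f["image"][:,:,::-1])
P=[(342,240),(341,124),(158,230),(282,190)]
m=np.hstack([crop(f,u,v,44,52,9) for u,v in P[:2]]); 
m2=np.hstack([crop(f,u,v,44,52,9) for u,v in P[2:]]); cv2.imwrite("pics/s30z.png",cv2.resize(np.vstack([m,m2]),None,fx=.62,fy=.62))
f=imaging.grab_frame("top")
cv2.imwrite("pics/t30.png",f["image"][:,:,::-1])
E
```

```text
time_s: 37.63
position: [0.4689, 0.0102, 0.0591]
orientation: [-0.4, -0.583, -0.4, 0.583]
contact_force: [0.2, -0.7, -1.0]
grip_width: 1.001
time_s: 38.3
position: [0.4684, 0.0102, 0.1981]
orientation: [-0.4, -0.583, -0.401, 0.583]
contact_force: [0.3, -1.3, -0.5]
grip_width: 0.998
time_s: 38.97
position: [0.3434, -0.1463, 0.1974]
orientation: [-0.398, -0.583, -0.4, 0.584]
contact_force: [0.1, -0.2, -0.3]
grip_width: 0.998
t 38.9667 p [ 0.3434 -0.1463  0.1974] yaw -1.942 xax [-0.002  0.002 -1.   ] F [ 0.06 -0.21 -0.25] g 0.998 q6 1.4
```

View pics/s30z.png

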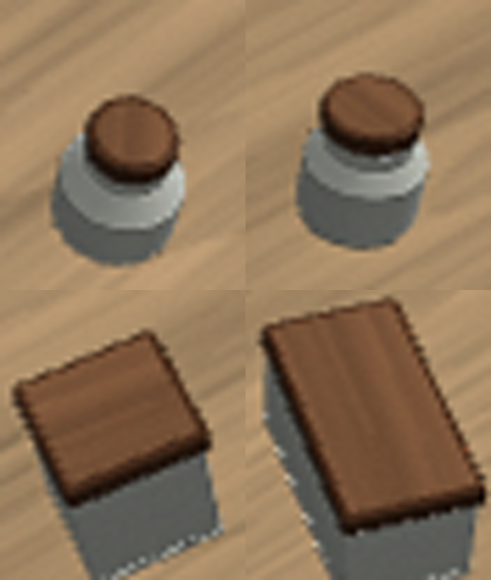

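View pics/t30.png

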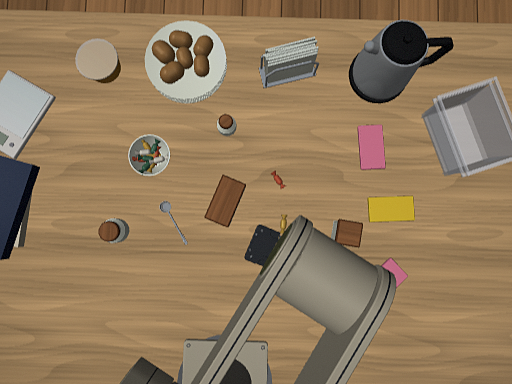

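All four lids look flat on their jars and the bowl is unmoved. One numeric check of the lid tops before handing in.

```bash
python3 - <<'E'
from fit import *
J={'small':(circ(.038,.064),.6748,.0160,0),'round':(circ(.052,.070),.3854,.298,0),'square':(rect(.062,.062,.074),.3958,-.3013,-.144),'rect':(rect(.12,.066,.062),.4694,.0094,-.366)}
for n in ("top","scene"):
    f=imaging.grab_frame(n); d=dt(f)
    for k,(P,x,y,a) in J.items():
        c,q=fit([x,y,a],P,[f],[d],k in('square','rect')); print(n,k,c.round(2),((q[:2]-[x,y])*1000).round(1),"mm",(q[2]-a).round(3))
f=imaging.grab_frame("top"); print('bowl',fit([.5822,.2127,0],M['bowl'][0],[f],[dt(f)],0))
E
```

```text
top small 0.62 [-2.3 -0.4] mm 0.0
top round 1.19 [-2.2 -2.2] mm 0.0
top square 1.55 [0.2 0.8] mm -0.008
top rect 0.77 [-1.4  0.3] mm 0.001
scene small 1.41 [ 0.1 -1.5] mm 0.0
scene round 1.47 [-0.9 -1.1] mm 0.0
scene square 2.04 [ 5.6 -2.9] mm -0.07
scene rect 1.93 [ 4.9 -3.8] mm -0.017
bowl (np.float64(0.36616796255111694), array([0.58221531, 0.21264633, 0.        ]))
```

```bash
python3 -c "
from h import *
from cell import job
st(); print(job.finish_job())"
```

```text
t 39.2167 p [ 0.3449 -0.1445  0.1986] yaw -1.936 xax [-0.001  0.001 -1.   ] F [-0.36  0.22 -0.55] g 1.001 q6 1.4
the job is handed in; nothing more can be done
None
```

I took the stack apart from the top down and set each lid on its own jar in the order small, round, square, long. I lowered each one until it touched the rim, released it, and handed the job in at 39 s.

- **Seating:** every lid touched down within about 0.1 mm of the height I calculated for a seated lid, with 4.5–8.5 N of contact force. In the last pictures all four lie flat, the jars stand upright and the arm is clear of everything.
- **Centring:** the overhead view puts the lid centres 1–3 mm from where I measured the mouths, inside the 8 mm limit.
- **Bowl:** it sits within about 0.1 mm of its starting position.
- **Disagreement:** the scene-camera fit put the square and long lids about 6 mm off. That fit was poor (it probably locked onto the boards' lower edges), and the overhead view contradicts it. With about 5 mm of plug play a side, a seated lid can hardly be that far off, so I did not act on it.

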